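Log in a batch bottle and pack the specimen transport case

TASK

Log the batch bottle in first: stand it on the round rest of the reader with its label squarely facing the red window and let go of it. Then pack the transport case: the batch bottle in the large pocket and each loose vial on the bench upright in an empty small pocket, one to a pocket, leaving the vials already in the case packed. When all are in, shut the lid fully and swing the wire latch up over its edge into the catch on top; do not disturb the other things on the benches.

Things in the scene. Friction and masses are not known exactly. Their poses are not given: they have to be found in the camera images.
- case: grey transport case, fixed; base 140 (x) x 256 (y) x 46 mm; origin: centre of its underside; x to the lid hinge (robot's left), z up. Foam insert flush with the rim (z 46) with round pockets, floors at z 6. Vial pockets 38 mm across at x, y (mm): (-22, -90), (28, -90), (-22, -32), (28, -32), (-22, 26), (28, 26), one of them taken; bottle pocket 45 mm across at (3, 90)
- lid (a joint): friction hinge of the blue lid, rad, axis along case y through case x 70, z 46 mm: 0 shut, grows as it opens; 1.75 to 1.92 (leaning back) at the start, stop at 2.15. The lid stays at any angle; 2 to 4 N at its free edge move it. Lid: inverted tray 140 x 256 mm, 45 mm high, walls 4 mm; its top lies 45 mm outward of the hinge axis
- lid_edge (a point): middle of the free edge of the lid's top, outside: 140 mm from the hinge axis along the lid, 45 mm outward of it; moves with the lid, whose x runs from the free edge to the hinge and z out of its top
- latch (a joint): pivot of the wire loop latch on the latch side of the case (across from the hinge), rad, axis along case y through case x -76, z 30 mm: 0 closed (a stop), the loop up over the lid's free edge and its grip in the groove on top of the lid; grows as it swings out and down, 0.6 to 0.95 at the start. Stiff pivot: it stays where left, about 1 N moves it
- latch_grip (a point): centre of the latch's red grip, a round sleeve 11 mm thick, 46 mm long along case y, 71 mm from the pivot; closed it lies at case x -55, z 98 mm, just above the lid's top (z 91), 15 mm inside its free edge
- rest (a point): centre of the top of the round black rest (54 mm across, 10 mm above the bench, white rim) on which a bottle stands for reading; its x axis points at the reader's window. The reader stands fast: base plate 130 x 92 x 8 mm, black reader block 62 wide and 71 mm high
- window (a point): middle of the reader's dark red window, 54 mm from the centre of the rest and 42 mm above the bench
- batch_bottle: white plastic batch bottle with screw cap, about 115 g full, body 39 mm across, 75 mm high, cap 33 mm across from 53 mm up, with a printed label on one side; stands on the bench at the start; origin at the centre of its underside, z up; see label for the side the label is on
- label (a point): middle of the bottle's label, on its surface 19.5 mm from the bottle's axis and 30 mm up; its x axis points straight out of the label, z up; the label is about 23 mm wide
- vial_a: small glass vial to be packed, about 55 g with its solid contents, body 32 mm across, white cap 26 mm across from 46 mm up to 58 mm; stands on the bench to the right; origin at the centre of its underside, z up; may be absent
- vial_b: small glass vial to be packed, about 55 g with its solid contents, body 32 mm across, white cap 26 mm across from 46 mm up to 62 mm; stands on the bench to the right; origin at the centre of its underside, z up; may be absent
- vial_c: small glass vial to be packed, about 55 g with its solid contents, body 32 mm across, white cap 26 mm across from 46 mm up to 58 mm; stands on the bench to the right; origin at the centre of its underside, z up; may be absent
- vial_d: small glass vial to be packed, about 55 g with its solid contents, body 32 mm across, blue cap 26 mm across from 46 mm up to 62 mm; stands on the bench to the right; origin at the centre of its underside, z up; may be absent
- vial_e: small glass vial to be packed, about 55 g with its solid contents, body 32 mm across, white cap 26 mm across from 46 mm up to 58 mm; stands on the bench to the right; origin at the centre of its underside, z up; may be absent
- packed_a: vial already packed in a pocket of the case, body 32 mm, white cap 26 mm across from 46 to 58 mm above its origin (centre of its underside); may be absent
- packed_b: vial already packed in a pocket of the case, body 32 mm, white cap 26 mm across from 46 to 62 mm above its origin (centre of its underside); may be absent
- packed_c: vial already packed in a pocket of the case, body 32 mm, white cap 26 mm across from 46 to 62 mm above its origin (centre of its underside); may be absent
- petri: bystander: petri dish, 57 mm across, 15 mm high; origin at the centre of its underside
- reagent_bottle: bystander: brown reagent bottle, 63 mm across, 164 mm high, at the back right; origin at the centre of its underside
- tape_roll: bystander: roll of tape lying flat, 100 mm across, 25 mm high, beyond the case; origin at the centre of its underside
- timer: bystander: small white bench timer lying flat, 58 x 66 x 19 mm; origin at the centre of its underside
- white_bottle: bystander: larger white sample bottle, 54 mm across, 98 mm high, near the front right; origin at the centre of its underside
There are look-alikes about, which are no part of the job. Leave any green or turquoise look-alike of the vial_a alone.

How it is judged:
On the way, in this order (a step that is already met when the one before it is completed fails the run):
1. the batch bottle stands on the reader's rest, released, its label facing the window (horizontal distance between batch_bottle and rest below 0.015 m and z of batch_bottle in the frame of rest below 0.006 m and angle between batch_bottle's own z axis and vertical below 0.08 rad and angle between the x axis of label and the x axis of rest, either way round below 0.35 rad and horizontal distance between label and window below 0.055 m and linear speed of batch_bottle below 0.02 m/s and contact force between the fingers and batch_bottle below 0.1 N), for 0.3 s.
2. the bottle and every vial are down in their pockets, with the lid still open (x of batch_bottle in the frame of case between -0.06 and 0.06 m and y of batch_bottle in the frame of case between 0.05 and 0.12 m and z of batch_bottle in the frame of case between 0 and 0.011 m and angle between each of batch_bottle, vial_a, vial_b, vial_c, vial_d, vial_e, packed_a, packed_b, packed_c's own z axis and vertical below 0.2 rad and linear speed of each of batch_bottle, vial_a, vial_b, vial_c, vial_d, vial_e, packed_a, packed_b, packed_c below 0.03 m/s and x of vial_a in the frame of case between -0.06 and 0.06 m and y of vial_a in the frame of case between -0.12 and 0.05 m and z of vial_a in the frame of case between 0 and 0.011 m and x of vial_b in the frame of case between -0.06 and 0.06 m and y of vial_b in the frame of case between -0.12 and 0.05 m and z of vial_b in the frame of case between 0 and 0.011 m and x of vial_c in the frame of case between -0.06 and 0.06 m and y of vial_c in the frame of case between -0.12 and 0.05 m and z of vial_c in the frame of case between 0 and 0.011 m and x of vial_d in the frame of case between -0.06 and 0.06 m and y of vial_d in the frame of case between -0.12 and 0.05 m and z of vial_d in the frame of case between 0 and 0.011 m and x of vial_e in the frame of case between -0.06 and 0.06 m and y of vial_e in the frame of case between -0.12 and 0.05 m and z of vial_e in the frame of case between 0 and 0.011 m and x of packed_a in the frame of case between -0.06 and 0.06 m and y of packed_a in the frame of case between -0.12 and 0.05 m and z of packed_a in the frame of case between 0 and 0.011 m and x of packed_b in the frame of case between -0.06 and 0.06 m and y of packed_b in the frame of case between -0.12 and 0.05 m and z of packed_b in the frame of case between 0 and 0.011 m and x of packed_c in the frame of case between -0.06 and 0.06 m and y of packed_c in the frame of case between -0.12 and 0.05 m and z of packed_c in the frame of case between 0 and 0.011 m and value of joint lid above 0.5 rad), for 0.2 s.
3. the lid is shut, the latch not yet over it (x of batch_bottle in the frame of case between -0.06 and 0.06 m and y of batch_bottle in the frame of case between 0.05 and 0.12 m and z of batch_bottle in the frame of case between 0 and 0.011 m and angle between each of batch_bottle, vial_a, vial_b, vial_c, vial_d, vial_e, packed_a, packed_b, packed_c's own z axis and vertical below 0.2 rad and linear speed of each of batch_bottle, vial_a, vial_b, vial_c, vial_d, vial_e, packed_a, packed_b, packed_c below 0.03 m/s and x of vial_a in the frame of case between -0.06 and 0.06 m and y of vial_a in the frame of case between -0.12 and 0.05 m and z of vial_a in the frame of case between 0 and 0.011 m and x of vial_b in the frame of case between -0.06 and 0.06 m and y of vial_b in the frame of case between -0.12 and 0.05 m and z of vial_b in the frame of case between 0 and 0.011 m and x of vial_c in the frame of case between -0.06 and 0.06 m and y of vial_c in the frame of case between -0.12 and 0.05 m and z of vial_c in the frame of case between 0 and 0.011 m and x of vial_d in the frame of case between -0.06 and 0.06 m and y of vial_d in the frame of case between -0.12 and 0.05 m and z of vial_d in the frame of case between 0 and 0.011 m and x of vial_e in the frame of case between -0.06 and 0.06 m and y of vial_e in the frame of case between -0.12 and 0.05 m and z of vial_e in the frame of case between 0 and 0.011 m and x of packed_a in the frame of case between -0.06 and 0.06 m and y of packed_a in the frame of case between -0.12 and 0.05 m and z of packed_a in the frame of case between 0 and 0.011 m and x of packed_b in the frame of case between -0.06 and 0.06 m and y of packed_b in the frame of case between -0.12 and 0.05 m and z of packed_b in the frame of case between 0 and 0.011 m and x of packed_c in the frame of case between -0.06 and 0.06 m and y of packed_c in the frame of case between -0.12 and 0.05 m and z of packed_c in the frame of case between 0 and 0.011 m and value of joint lid below 0.04 rad and value of joint latch above 0.3 rad), for 0.1 s.
4. the latch is swung into its catch (value of joint lid below 0.04 rad and value of joint latch below 0.1 rad), for 0.2 s.
At the end, for the whole second after the job is handed in: Batch bottle in the large pocket, every vial in a small one: upright (0.2 rad), at rest, on the pocket floor (within 5 mm); lid below 0.04 rad, latch below 0.10. Before: bottle on the rest within 15 mm, label within 0.35 rad of the window, let go; all packed, then lid, then latch (all of step 4 and x of batch_bottle in the frame of case between -0.06 and 0.06 m and y of batch_bottle in the frame of case between 0.05 and 0.12 m and z of batch_bottle in the frame of case between 0 and 0.011 m and angle between each of batch_bottle, vial_a, vial_b, vial_c, vial_d, vial_e, packed_a, packed_b, packed_c's own z axis and vertical below 0.2 rad and linear speed of each of batch_bottle, vial_a, vial_b, vial_c, vial_d, vial_e, packed_a, packed_b, packed_c below 0.03 m/s and x of vial_a in the frame of case between -0.06 and 0.06 m and y of vial_a in the frame of case between -0.12 and 0.05 m and z of vial_a in the frame of case between 0 and 0.011 m and x of vial_b in the frame of case between -0.06 and 0.06 m and y of vial_b in the frame of case between -0.12 and 0.05 m and z of vial_b in the frame of case between 0 and 0.011 m and x of vial_c in the frame of case between -0.06 and 0.06 m and y of vial_c in the frame of case between -0.12 and 0.05 m and z of vial_c in the frame of case between 0 and 0.011 m and x of vial_d in the frame of case between -0.06 and 0.06 m and y of vial_d in the frame of case between -0.12 and 0.05 m and z of vial_d in the frame of case between 0 and 0.011 m and x of vial_e in the frame of case between -0.06 and 0.06 m and y of vial_e in the frame of case between -0.12 and 0.05 m and z of vial_e in the frame of case between 0 and 0.011 m and x of packed_a in the frame of case between -0.06 and 0.06 m and y of packed_a in the frame of case between -0.12 and 0.05 m and z of packed_a in the frame of case between 0 and 0.011 m and x of packed_b in the frame of case between -0.06 and 0.06 m and y of packed_b in the frame of case between -0.12 and 0.05 m and z of packed_b in the frame of case between 0 and 0.011 m and x of packed_c in the frame of case between -0.06 and 0.06 m and y of packed_c in the frame of case between -0.12 and 0.05 m and z of packed_c in the frame of case between 0 and 0.011 m); the robot touches nothing.
It fails at once if a bystander is pushed away by more than 40 mm or knocked over (distance of any of petri, reagent_bottle, tape_roll, timer, white_bottle from where it was at the start of the episode above 0.04 m or angle between any of petri, reagent_bottle, tape_roll, timer, white_bottle's own z axis and vertical above 0.5 rad).
Of packed_a, packed_b, packed_c only 1 to 1 are there at a start; the rules pass over those that are not, and their reading is None.
Of vial_a, vial_b, vial_c, vial_d, vial_e only 3 to 5 are there at a start; the rules pass over those that are not, and their reading is None.
At some moment in a run one of vial_a, vial_b, vial_c, vial_d, vial_e, batch_bottle may be knocked a few centimetres aside while the robot is not near it.
It also fails if it takes over 210 s, if anything falls off the work surface, if the arm or the gripper's body presses on something with over 40 N, if the wrist force passes 120 N, or if a joint passes its speed limit or range.

ROBOT

A 6-joint arm with a two-finger parallel gripper is mounted at the origin on a cart in front of the work surface, level with it; the furniture and walls round the work are solid. World frame = base frame: x ahead of the robot, y to its left, z up, the work surface at z = 0. Lengths are in m, angles in rad, forces in N, time in s.
With the tool pointing down it reaches from about 0.25 to 0.725 m from the base axis. Payload 4 kg.
Tool frame: the origin (TCP) lies at the very end of the fingers, on their centre line; the grasp point (between the pads) lies 19 mm behind it; z points along the fingers, y is the line along which they close (so a half turn about z gives the same grasp; the last joint's range is limited). The gripper opens to 85 mm and grips with 20 to 120 N. Pads are 22 mm wide; open, the fingers measure 114 mm over their backs; the gripper's body (76 mm by 85 mm) begins 54 mm behind the grasp point. The pads swing forward as they close: fully open they stand 13 mm farther back than shut.
Start: joints at [1.143, 0.241, 0.005, 1.335, 0, 1.571], TCP at [0.207, 0.455, 0.231] pointing down, gripper open.
Joint ranges: [-2.72, 2.72], [-1.05, 1.87], [-1.09, 1.28], [-1.99, 2.15], [-1.42, 1.44], [-3.14, 3.14]. Speed limits (rad/s): [2.79, 2.79, 3.14, 3.14, 3.14, 3.14].

INTERFACE

Orientations are given as a unit quaternion [x, y, z, w].
In Python, from workcell import bot gives the robot as it stands.
- The arm moves only by the tool carry_out, never from a script. Its argument "increments" is one flat list of numbers, 5 for each row, row after row: the finger opening in cm, from 0 to 8.54, then the shift along the tool's x, y, z in cm, then the turn about the tool's z in rad. A call has exactly 5 rows; each row shifts and turns the commanded pose from where the row before left it, along the tool's axes as they then stand; what a row does not reach is not made up. A row lasts 1/8 s, in which the tool goes at most 62.5 mm and 10.7 degrees, less where a joint would pass 70% of its speed; a pose out of reach is approached as far as the arm can. A call with a gripper value outside its range is refused whole. The fingers move at their own pace and stop on an object; the grip force is fixed at half the most. Time passes only in rows, so rows that do not move let the fingers close, or fill a call up. It gives the time, the measured TCP pose, the force, the opening and the grip force at its end, in the units of the state.
- bot.get_obs(): the state, without advancing time (a new reading comes with each control period).
- bot.camera(name): name is "side" or "top"; returns a dict with "pixels" (480x640x3 uint8, blue, green, red), "range_z" (480x640 float32, m along the optical axis (not along the pixel's ray), 0 where there is no reading), "mtx" (3x3 intrinsics, pixels), "eye" and "attitude" of the camera in the world. Camera axes: x right, y down, z forward; pixel columns grow to the right and rows downward; lengths in m; the calibration is good to about 2 mm. A picture is of the moment at which its call begins.
- bot.job_done(): hands the job in; it is judged then, once.
Trained networks look in a picture, given as the dict that the camera call returned (one of the last four; its "shot" number tells which), for a name from the list of things; names that differ only in an ending like _2 or _b are one class to them, and where a whole thing is asked for, a point or a joint stands for the part that bears it (a point fixed in the world has none). Each returns a list of dicts, best first, with "p" (0 to 1); they miss things now and then, are a little off and sometimes report something else, mostly with a low value. They report only what shows in the picture. A call takes as long as a camera call. They do not tell look-alikes from the thing itself.
- bot.find_in(picture, name): "xyz" ([x, y, z] in m, in the coordinates of the camera as it stood for that picture, good to about 4 mm: the middle of the surface that is visible of it).
- bot.regions_of(picture, name): "mask" (480x640 bool, what is visible of it).
- bot.place_of(picture, name): "xyz" ([x, y, z] in m, in the coordinates of the camera as it stood for that picture, good to about 4 mm: a listed point, or the origin of a listed thing).
The state is a dict: "clock": time; "joint_pos": joint angles; "joint_vel": joint speeds; "tau": joint torques, N m; "eef_pos": TCP position; "tool_rot": TCP orientation; "ft_force": force on the tool from outside, world axes, zero at the start; "ft_torque": the same for the moment, N m; "grip_width": finger opening in m; "grasp_force": force on a finger pad.
Only numpy, scipy, OpenCV 4.12 (cv2) and the standard library are available. Lean on these libraries where they do the work, as an engineer would, in place of code of your own. Each camera call takes 0.05 s, during which the arm holds its last target. There are 200 camera calls.

## Working session

There is one attempt and no reset: what is moved stays moved. The work goes in short steps, Python scripts to look and compute and a tool call to move; the robot and the scene stay as the last step left them, time stands still between calls to the robot, and variables do not carry over. Pictures are saved under pics/ and viewed, at most 14 in all, crops included, and the job is handed in when it is done.

Besides the shell and the picture viewer there is one more tool, called by a JSON object that holds its "fn" and its "kwargs", one argument or row to a line. carry_out: Moves the arm, as the interface text tells. Its arguments: {"type":"object","properties":{"increments":{"type":"array","items":{"type":"number"}}},"required":["increments"]}

```bash
ls; mkdir -p pics; cat > h.py <<'E'
import numpy as np, cv2
from scipy.spatial.transform import Rotation as R
from workcell import bot
def cam(n):
    c=bot.camera(n); a=np.array(c["attitude"],float)
    c["R"]=R.from_quat(a).as_matrix() if a.size==4 else a.reshape(3,3)
    c["t"]=np.array(c["eye"],float); return c
def w(c,p): return c["R"]@np.array(p)+c["t"]
def cloud(c):
    z=c["range_z"]; v,u=np.mgrid[:480,:640]; K=np.array(c["mtx"])
    P=np.stack([(u-K[0,2])*z/K[0,0],(v-K[1,2])*z/K[1,1],z],-1)
    return P@c["R"].T+c["t"]
def proj(c,p):
    K=np.array(c["mtx"]); q=c["R"].T@(np.array(p)-c["t"]); return (K@q)[:2]/q[2]
E
python3 - <<'E'
from h import *
o=bot.get_obs(); print({k:np.round(v,3) for k,v in o.items()})
for n in("top","side"):
    c=cam(n); print(n,c["shot"],np.round(c["t"],3),c["attitude"],c["R"].round(3).tolist(),c["mtx"])
    cv2.imwrite(f"pics/{n}0.png",c["pixels"])
    for m in "case lid_edge latch_grip rest window batch_bottle label vial_a vial_d packed_a petri reagent_bottle tape_roll timer white_bottle".split():
        print(m,[(round(d["p"],2),w(c,d["xyz"]).round(3).tolist()) for d in bot.place_of(c,m)][:7])
E
```

```text
pics
{'clock': np.float64(0.0), 'joint_pos': array([1.143, 0.241, 0.004, 1.335, 0.   , 1.571]), 'joint_vel': array([ 0.002,  0.001, -0.001,  0.   ,  0.   ,  0.   ]), 'tau': array([-1.0000e-03, -3.7232e+01,  2.5241e+01,  1.7000e-02, -0.0000e+00,
       -0.0000e+00]), 'eef_pos': array([0.207, 0.454, 0.23 ]), 'tool_rot': array([ 0.212,  0.977, -0.001, -0.   ]), 'ft_force': array([ 0.248, -0.11 ,  0.031]), 'ft_torque': array([ 0.048, -0.006, -0.02 ]), 'grasp_force': np.float64(0.0), 'grip_width': np.float64(0.086)}
top 1 [ 0.328 -0.005  1.492] [-0.70251419  0.70766618 -0.05373285  0.05286938] [[-0.007, -0.989, 0.15], [-1.0, 0.007, -0.002], [0.001, -0.15, -0.989]] [[466.20505966   0.         325.036752  ]
 [  0.         466.20505966 239.98494625]
 [  0.           0.           1.        ]]
case [(0.82, [0.541, 0.055, 0.001]), (0.4, [0.513, -0.245, -0.002])]
lid_edge [(0.96, [0.537, 0.206, 0.172])]
latch_grip [(0.42, [0.547, -0.047, 0.095])]
rest [(0.66, [0.532, 0.379, 0.009])]
window [(0.98, [0.584, 0.385, 0.044])]
batch_bottle [(0.6, [0.435, 0.334, 0.001])]
label [(0.56, [0.462, 0.333, 0.
[... 1417 characters left out ...]
-0.288, 0.002]), (0.78, [0.538, -0.167, -0.002]), (0.6, [0.458, -0.191, -0.002]), (0.59, [0.408, -0.246, 0.0]), (0.57, [0.515, -0.252, -0.001]), (0.57, [0.476, -0.439, -0.003])]
vial_d [(0.79, [0.59, -0.288, 0.002]), (0.78, [0.538, -0.167, -0.002]), (0.6, [0.458, -0.191, -0.002]), (0.59, [0.408, -0.246, 0.0]), (0.57, [0.515, -0.252, -0.001]), (0.57, [0.476, -0.439, -0.003])]
packed_a [(0.58, [0.582, 0.032, 0.007])]
petri [(0.62, [0.354, 0.164, -0.001]), (0.22, [0.347, -0.419, -0.005])]
reagent_bottle [(0.44, [0.338, -0.142, -0.002])]
tape_roll [(0.64, [0.705, -0.128, 0.003])]
timer [(0.68, [0.339, -0.144, -0.003]), (0.16, [0.461, 0.331, 0.027])]
white_bottle [(0.63, [0.349, -0.419, -0.006])]
```

View pics/top0.png

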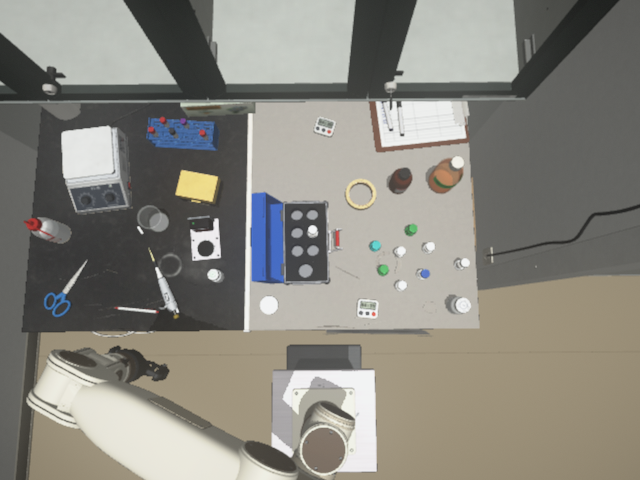

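View pics/side0.png

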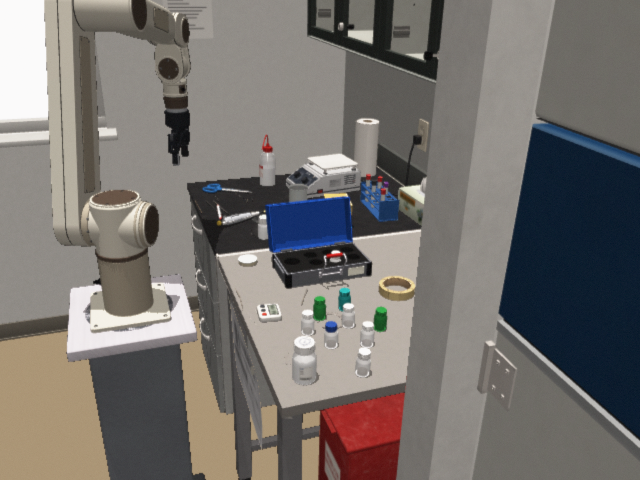

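```bash
cat >> h.py <<'E'
from scipy.optimize import least_squares
POCK=np.array([(-22,-90),(28,-90),(-22,-32),(28,-32),(-22,26),(28,26),(3,90)])/1000
def caps(c,zlo,zhi,box,amin=12,amax=400):
    """centroids of blobs between heights, in xy box (x0,x1,y0,y1)"""
    P=cloud(c); m=(P[...,2]>zlo)&(P[...,2]<zhi)&(P[...,0]>box[0])&(P[...,0]<box[1])&(P[...,1]>box[2])&(P[...,1]<box[3])&(c["range_z"]>0)
    n,l,s,_=cv2.connectedComponentsWithStats(m.astype(np.uint8)); out=[]
    for i in range(1,n):
        if amin<=s[i,4]<=amax:
            q=P[l==i]; zt=np.percentile(q[:,2],90); q=q[q[:,2]>zt-.006]
            mid=(q[:,:2].min(0)+q[:,:2].max(0))/2
            px=c["pixels"][l==i].mean(0).astype(int)
            out.append((mid.round(4).tolist(),q[:,:2].mean(0).round(4).tolist(),round(zt,4),int(s[i,4]),px.tolist()))
    return out
E
python3 - <<'E'
from h import *
c=cam("top"); P=cloud(c); Z=P[...,2]
print("vials"); [print(*r) for r in caps(c,.045,.075,(.36,.66,-.48,-.1))]
print("bottle"); [print(*r) for r in caps(c,.06,.085,(.38,.50,.28,.40))]
# case holes
box=(P[...,0]>.38)&(P[...,0]<.72)&(P[...,1]>-.03)&(P[...,1]<.14)
f=(box&(abs(Z-.046)<.006)).astype(np.uint8)
print("foam z",np.median(Z[f>0]))
q=P[f>0][:,:2]; print("rect",cv2.minAreaRect((q*1000).astype(np.float32)))
# fit: score of pose: foam-plane samples inside pockets should be non-foam
ys,xs=np.where(box)
# intersect each pixel ray with z=.046 plane
K=np.array(c["mtx"]); v,u=np.mgrid[:480,:640]
d=np.stack([(u-K[0,2])/K[0,0],(v-K[1,2])/K[1,1],np.ones_like(u,float)],-1)@c["R"].T
s=(.046-c["t"][2])/d[...,2]; Q=c["t"]+d*s[...,None]
hole=((~(f>0))&(Z<.04)).astype(np.uint8)
inside=cv2.fillPoly(np.zeros((480,640),np.uint8),[cv2.convexHull(np.argwhere(f>0)[:,::-1].astype(np.int32))],1)
n,l,st,_=cv2.connectedComponentsWithStats(hole*inside,connectivity=4)
for i in range(1,n):
    if st[i,4]>25: print(Q[l==i][:,:2].mean(0).round(4),st[i,4],"diam",round(2*np.sqrt(st[i,4]*(1.446/466)**2/np.pi),4))
# rest: white-rim disc at z=.01
r=(abs(Z-.010)<.004)&(np.hypot(P[...,0]-.532,P[...,1]-.379)<.05)
cv2.imwrite("pics/b.png",np.hstack([cv2.resize(c["pixels"][200:300,180:280],(400,400),interpolation=3),cv2.resize(c["pixels"][200:300,280:380],(400,400),interpolation=3)]))
s=cam("side"); x,y=proj(s,(.44,.335,.04)).astype(int)
print("side bottle px",x,y)
cv2.imwrite("pics/s.png",cv2.resize(s["pixels"][y-40:y+40,x-50:x+50],(800,640),interpolation=3)[:600])
print("vials side"); [print(*r) for r in caps(s,.048,.075,(.36,.66,-.48,-.1))]
E
```

```text
vials
[0.5833, -0.283] [0.5834, -0.283] 0.0609 63 [117, 180, 107]
[0.5321, -0.1679] [0.5324, -0.1679] 0.0601 65 [197, 202, 109]
[0.5265, -0.3358] [0.527, -0.3361] 0.0605 67 [232, 233, 232]
[0.5128, -0.2446] [0.5129, -0.2444] 0.0601 66 [232, 233, 232]
[0.4737, -0.4376] [0.4734, -0.4382] 0.0637 75 [220, 222, 221]
[0.4557, -0.1892] [0.4562, -0.1898] 0.0602 63 [119, 185, 107]
[0.4405, -0.3146] [0.4413, -0.315] 0.0642 69 [187, 127, 105]
[0.4061, -0.2433] [0.4063, -0.2432] 0.0601 63 [234, 234, 234]
[0.3651, -0.4081] [0.3646, -0.4057] 0.0675 21 [152, 157, 157]
bottle
[0.4412, 0.3333] [0.4418, 0.3337] 0.0781 107 [217, 221, 217]
foam z 0.04561030634729324
rect ((545.5562133789062, 55.27910614013672), (264.14666748046875, 169.39852905273438), 0.3575993776321411)
[ 0.6128 -0.0208] 67 diam 0.0287
[0.635  0.0316] 109 diam 0.0366
[0.6343 0.0814] 105 diam 0.0359
[0.5761 0.0809] 112 diam 0.0371
[ 0.5096 -0.0235] 154 diam 0.0435
[0.5186 0.0794] 117 diam 0.0379
[0.5192 0.0295] 116 diam 0.0377
[0.4552 0.0537] 164 diam 0.0448
side bottle px 261 225
vials side
[0.5333, -0.1716] [0.5332, -0.1724] 0.0574 72 [150, 154, 50]
[0.458, -0.1922] [0.4576, -0.1937] 0.0573 70 [67, 137, 52]
[0.5147, -0.2498] [0.5142, -0.2491] 0.0576 76 [208, 211, 213]
[0.5849, -0.2878] [0.585, -0.2881] 0.0573 74 [70, 146, 54]
[0.4073, -0.2469] [0.4075, -0.2491] 0.0571 76 [211, 214, 217]
[0.4435, -0.3189] [0.4432, -0.3199] 0.0617 108 [137, 74, 49]
[0.5282, -0.3389] [0.5274, -0.3409] 0.057 85 [203, 207, 209]
[0.4753, -0.443] [0.4752, -0.4434] 0.0615 130 [199, 201, 204]
[0.3653, -0.4286] [0.3641, -0.4296] 0.0675 33 [158, 162, 166]
```

View pictures.

View pics/b.png

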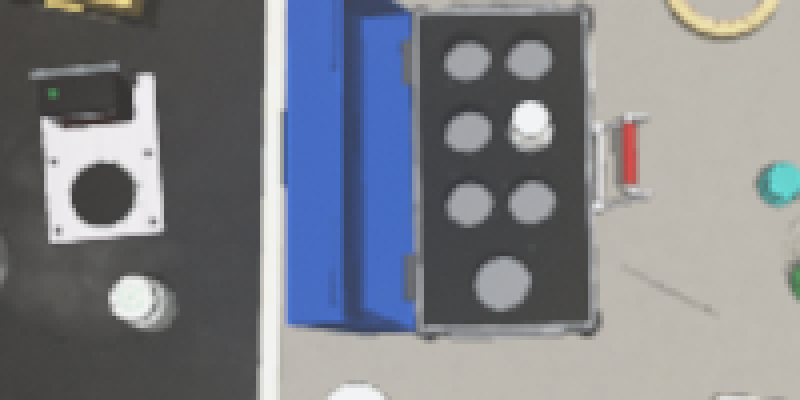

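View pics/s.png

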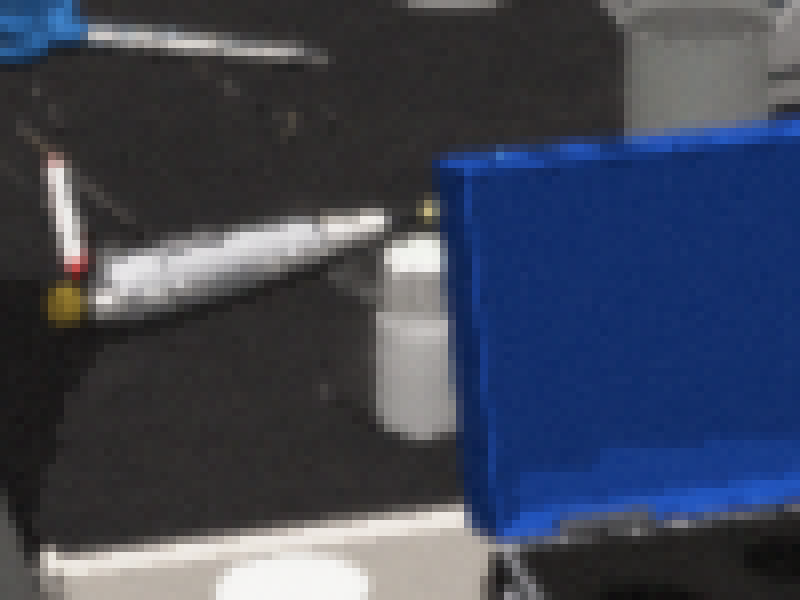

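```bash
cat >> h.py <<'E'
def pose():
    o=bot.get_obs(); M=R.from_quat(o["tool_rot"]).as_matrix()
    return np.array([*o["eef_pos"],np.arctan2(M[1,1],M[0,1])])
def plan(*wps, start=None):
    """wps: (x,y,z,phi,grip_cm[,rows]) -> rows in tool axes, padded to whole calls"""
    p=pose() if start is None else np.array(start,float); out=[]
    for t in wps:
        g=np.array(t[:4],float); d=g-p; d[3]=(d[3]+np.pi/2)%np.pi-np.pi/2 if len(t)<7 else d[3]
        n=max(int(np.ceil(max(np.linalg.norm(d[:3])/.055,abs(d[3])/.16,1))),t[5] if len(t)>5 else 1)
        for i in range(n):
            s=d/n; f=p[3]
            out.append([t[4],100*(-np.sin(f)*s[0]+np.cos(f)*s[1]),100*(np.cos(f)*s[0]+np.sin(f)*s[1]),-100*s[2],-s[3]]); p=p+s
    while len(out)%5: out.append([out[-1][0],0,0,0,0])
    for i in range(0,len(out),5): print("CALL",", ".join(f"{v:.2f}".rstrip('0').rstrip('.') for r in out[i:i+5] for v in r))
    return p
def st():
    o=bot.get_obs(); print("t",round(float(o["clock"]),2),"pose",pose().round(4),"F",np.round(o["ft_force"],1),"w",round(float(o["grip_width"])*100,2),"g",round(float(o["grasp_force"]),1),"q",np.round(o["joint_pos"],2))
E
python3 - <<'E'
from h import *
plan((.441,.333,.20,1.43,8.5),(.441,.333,.12,1.43,8.5,2))
E
```

```text
CALL 8.5, -5.26, -0.28, 0.63, -0.06, 8.5, -5.24, -0.58, 0.63, -0.06, 8.5, -5.2, -0.88, 0.63, -0.06, 8.5, -5.14, -1.18, 0.63, -0.06, 8.5, -5.06, -1.47, 0.63, -0.06
CALL 8.5, 0, -0, 4, -0, 8.5, 0, -0, 4, -0, 8.5, 0, 0, 0, 0, 8.5, 0, 0, 0, 0, 8.5, 0, 0, 0, 0
```

{"fn": "carry_out", "kwargs": {
  "increments": [8.5,-5.3,-0.3,0.6,-0.06,8.5,-5.2,-0.6,0.6,-0.06,8.5,-5.2,-0.9,0.6,-0.06,8.5,-5.1,-1.2,0.6,-0.06,8.5,-5.1,-1.5,0.6,-0.06]
}}

```text
clock: 2.33
eef_pos: [0.4429, 0.3324, 0.2012]
tool_rot: [0.063, 0.998, 0.0, 0.0]
ft_force: [1.1, 0.8, -0.5]
grip_width: 0.0856
grasp_force: 0.0
```

{"fn": "carry_out", "kwargs": {
  "increments": [8.5,0,0,4,0,8.5,0,0,4,0,8.5,0,0,0,0,8.5,0,0,0,0,8.5,0,0,0,0]
}}

```text
clock: 2.95
eef_pos: [0.4426, 0.3344, 0.1236]
tool_rot: [0.064, 0.998, 0.001, 0.002]
ft_force: [0.5, -0.2, -0.2]
grip_width: 0.0847
grasp_force: 0.0
```

```bash
python3 - <<'E'
from h import *
st(); p=plan((.441,.333,.054,1.43,8.5,4)); 
E
```

```text
t 2.95 pose [0.4426 0.3344 0.1236 1.4435] F [ 0.5 -0.2 -0.2] w 8.47 g 0.0 q [ 0.65  0.41 -0.04  1.11 -0.    0.77]
CALL 8.5, 0.03, -0.04, 1.74, 0, 8.5, 0.03, -0.04, 1.74, 0, 8.5, 0.03, -0.04, 1.74, 0, 8.5, 0.03, -0.04, 1.74, 0, 8.5, 0, 0, 0, 0
```

{"fn": "carry_out", "kwargs": {
  "increments": [8.5,0.1,-0.1,2,0,8.5,0,0,2,0,8.5,0,0,1.9,0,8.5,0,0,0.8,0,8.5,0,0,0,0]
}}

```text
clock: 3.58
eef_pos: [0.4405, 0.3327, 0.0548]
tool_rot: [0.064, 0.998, 0.0, 0.0]
ft_force: [-0.1, -0.2, 0.4]
grip_width: 0.0851
grasp_force: 0.0
```

{"fn": "carry_out", "kwargs": {
  "increments": [2,0,0,0,0,2,0,0,0,0,2,0,0,0,0,2,0,0,0,0,2,0,0,0,0]
}}

```text
clock: 4.2
eef_pos: [0.4409, 0.3328, 0.0551]
tool_rot: [0.064, 0.998, 0.001, 0.001]
ft_force: [0.1, 0.9, 5.5]
grip_width: 0.0313
grasp_force: 59.4
```

{"fn": "carry_out", "kwargs": {
  "increments": [2,0,0,-2,0,2,0,0,-5,0.15,2,0,0,-5,0.15,2,0,0,-5,0.15,2,0,0,-5,0.15]
}}

```text
clock: 4.82
eef_pos: [0.4397, 0.3317, 0.2749]
tool_rot: [0.358, 0.934, -0.001, -0.001]
ft_force: [1.2, 1.0, -2.3]
grip_width: 0.0312
grasp_force: 59.6
```

{"fn": "carry_out", "kwargs": {
  "increments": [2,0,0,-4,0.15,2,0,0,0,0.15,2,0,0,0,0.15,2,0,0,0,0.15,2,0,0,0,0.15]
}}

```text
clock: 5.45
eef_pos: [0.4399, 0.3319, 0.3131]
tool_rot: [0.675, 0.738, -0.001, -0.0]
ft_force: [0.1, 1.1, -1.6]
grip_width: 0.0315
grasp_force: 59.8
```

```bash
python3 - <<'E'
from h import *
st(); p=pose(); s=cam("side"); t=cam("top")
for c in (s,t):
    for m in("label","batch_bottle","window","rest"): print(m,[(round(d["p"],2),w(c,d["xyz"]).round(4).tolist()) for d in bot.place_of(c,m)][:3])
x,y=proj(s,p[:3]-[0,0,.02]).astype(int); print(x,y)
cv2.imwrite("pics/s1.png",cv2.resize(s["pixels"][y-30:y+30,x-40:x+40],(640,480),interpolation=3))
E
```

```text
t 5.45 pose [0.4399 0.3319 0.3131 0.088 ] F [ 0.1  1.1 -1.6] w 3.15 g 59.8 q [ 0.65  0.33  0.34  1.58 -0.    2.13]
label [(0.77, [0.4431, 0.3127, 0.2868])]
batch_bottle [(0.66, [0.4433, 0.332, 0.2538])]
window [(0.29, [0.4104, -0.2442, 0.0008])]
rest [(0.54, [0.4421, 0.311, 0.2853])]
label [(0.47, [0.4425, 0.3152, 0.2867])]
batch_bottle [(0.47, [0.4372, 0.3305, 0.2572])]
window [(0.57, [0.586, 0.3813, 0.0435])]
rest [(0.9, [0.531, 0.3778, 0.0088]), (0.68, [0.7388, -0.2478, -0.0046]), (0.37, [0.4711, -0.4376, -0.0049])]
260 150
```

View pics/s1.png

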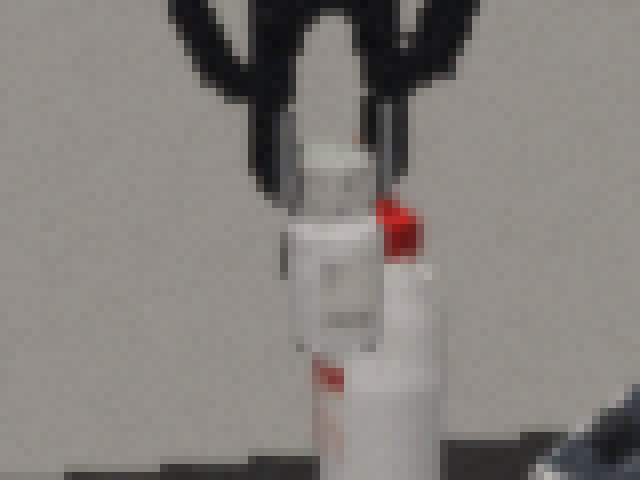

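```bash
python3 - <<'E'
from h import *
plan((.5315,.3785,.30,1.66,2,10,1),(.5315,.3785,.09,1.66,2,5))
E
```

```text
CALL 2, 0.37, 0.95, 0.14, -0.16, 2, 0.22, 1, 0.14, -0.16, 2, 0.06, 1.02, 0.14, -0.16, 2, -0.1, 1.02, 0.14, -0.16, 2, -0.25, 0.99, 0.14, -0.16
CALL 2, -0.41, 0.94, 0.14, -0.16, 2, -0.55, 0.86, 0.14, -0.16, 2, -0.68, 0.77, 0.14, -0.16, 2, -0.79, 0.65, 0.14, -0.16, 2, -0.88, 0.52, 0.14, -0.16
CALL 2, -0, -0, 4.2, -0, 2, -0, -0, 4.2, -0, 2, -0, -0, 4.2, -0, 2, -0, -0, 4.2, -0, 2, -0, -0, 4.2, -0
```

{"fn": "carry_out", "kwargs": {
  "increments": [2,0.4,0.95,0.1,-0.16,2,0.2,1,0.1,-0.16,2,0.1,1,0.1,-0.16,2,-0.1,1,0.1,-0.16,2,-0.3,1,0.1,-0.16]
}}

```text
clock: 6.58
eef_pos: [0.4859, 0.3558, 0.3092]
tool_rot: [0.33, 0.944, -0.0, -0.0]
ft_force: [0.3, 0.7, -1.3]
grip_width: 0.031
grasp_force: 59.8
```

{"fn": "carry_out", "kwargs": {
  "increments": [2,-0.4,0.95,0.1,-0.16,2,-0.6,0.9,0.1,-0.16,2,-0.7,0.8,0.1,-0.16,2,-0.8,0.65,0.1,-0.15,2,-0.9,0.5,0.1,-0.15]
}}

```text
clock: 7.2
eef_pos: [0.5324, 0.3799, 0.3041]
tool_rot: [-0.054, 0.999, -0.0, -0.0]
ft_force: [-0.3, -0.9, -2.0]
grip_width: 0.0312
grasp_force: 59.8
```

{"fn": "carry_out", "kwargs": {
  "increments": [2,0,0,4.5,0,2,0,0,4.5,0,2,0,0,4.5,0,2,0,0,4.5,0,2,0,0,3,0]
}}

```text
clock: 7.82
eef_pos: [0.531, 0.379, 0.0915]
tool_rot: [-0.051, 0.999, -0.001, -0.001]
ft_force: [0.7, -0.0, -0.8]
grip_width: 0.0311
grasp_force: 59.9
```

```bash
python3 - <<'E'
from h import *
st(); plan((.5315,.3785,.068,1.66,2,4))
E
```

```text
t 7.83 pose [0.531  0.379  0.0915 1.6735] F [ 0.7 -0.  -0.8] w 3.11 g 59.9 q [ 0.62  0.63  0.23  1.18 -0.    0.52]
CALL 2, -0.01, -0.01, 0.59, 0, 2, -0.01, -0.01, 0.59, 0, 2, -0.01, -0.01, 0.59, 0, 2, -0.01, -0.01, 0.59, 0, 2, 0, 0, 0, 0
```

{"fn": "carry_out", "kwargs": {
  "increments": [2,0,0,0.8,0,2,0,0,0.8,0,2,0,0,0.6,0,2,0,0,0.3,0,2,0,0,0,0]
}}

```text
clock: 8.45
eef_pos: [0.5323, 0.3799, 0.0697]
tool_rot: [-0.051, 0.999, 0.0, 0.0]
ft_force: [0.8, 0.5, -1.5]
grip_width: 0.031
grasp_force: 59.9
```

{"fn": "carry_out", "kwargs": {
  "increments": [6,0,0,0,0,6,0,0,0,0,6,0,0,0,0,6,0,0,0,0,6,0,0,0,0]
}}

```text
clock: 9.07
eef_pos: [0.5321, 0.3798, 0.0693]
tool_rot: [-0.051, 0.999, 0.0, 0.0]
ft_force: [-0.2, -0.4, 0.4]
grip_width: 0.06
grasp_force: 0.0
```

{"fn": "carry_out", "kwargs": {
  "increments": [6,0,0,-3,0,6,0,0,-4,0,6,0,0,-4,0,6,0,0,-4,0,6,0,0,-4,0]
}}

```text
clock: 9.7
eef_pos: [0.532, 0.3797, 0.2607]
tool_rot: [-0.051, 0.999, 0.0, 0.0]
ft_force: [-0.4, 0.5, -0.2]
grip_width: 0.0599
grasp_force: 0.0
```

{"fn": "carry_out", "kwargs": {
  "increments": [6,3,-5,-3,0,6,4,-4,0,0,6,4,-4,0,0,6,0,-4,0,0,6,0,-4,0,0]
}}

```text
clock: 10.32
eef_pos: [0.4447, 0.161, 0.2884]
tool_rot: [-0.052, 0.999, 0.0, 0.001]
ft_force: [0.3, -0.3, 0.1]
grip_width: 0.0598
grasp_force: 0.0
```

```bash
python3 - <<'E'
from h import *
st(); t=cam("top"); s=cam("side")
print(caps(t,.07,.1,(.49,.56,.33,.43)))
for c in (t,s):
  for m in("label","batch_bottle","window","rest"): print(m,[(round(d["p"],2),w(c,d["xyz"]).round(4).tolist()) for d in bot.place_of(c,m)][:2])
P=cloud(t); Z=P[...,2]
# white plate of the reader in the image
b=t["pixels"].min(-1); m=(b>150)&(P[...,0]>.47)&(P[...,0]<.6)&(P[...,1]>.32)&(P[...,1]<.45)&(Z<.02)
print("plate",cv2.minAreaRect((P[m][:,:2]*1000).astype(np.float32)))
a=cv2.resize(t["pixels"][205:280,170:250],(640,600),interpolation=3)
cv2.imwrite("pics/p.png",a)
E
```

```text
t 10.32 pose [0.4447 0.161  0.2884 1.6739] F [ 0.3 -0.3  0.1] w 5.98 g 0.0 q [ 0.35  0.17  0.06  1.46 -0.    0.24]
[([0.5307, 0.3914], [0.5302, 0.3916], np.float64(0.0868), 31, [220, 227, 223])]
label [(0.5, [0.5422, 0.2047, 0.1694]), (0.45, [0.5524, 0.3844, 0.0394])]
batch_bottle [(0.47, [0.5304, 0.3834, 0.0119])]
window [(0.8, [0.5871, 0.3811, 0.038]), (0.7, [0.7028, -0.1227, -0.0023])]
rest [(0.75, [0.5288, 0.3772, 0.0098]), (0.6, [0.5858, 0.3849, 0.0401])]
label []
batch_bottle [(0.22, [0.5806, 0.0323, 0.0069])]
window []
rest []
plate ((529.9848022460938, 416.0428771972656), (124.37265014648438, 26.965667724609375), 15.461493492126465)
```

View pics/p.png

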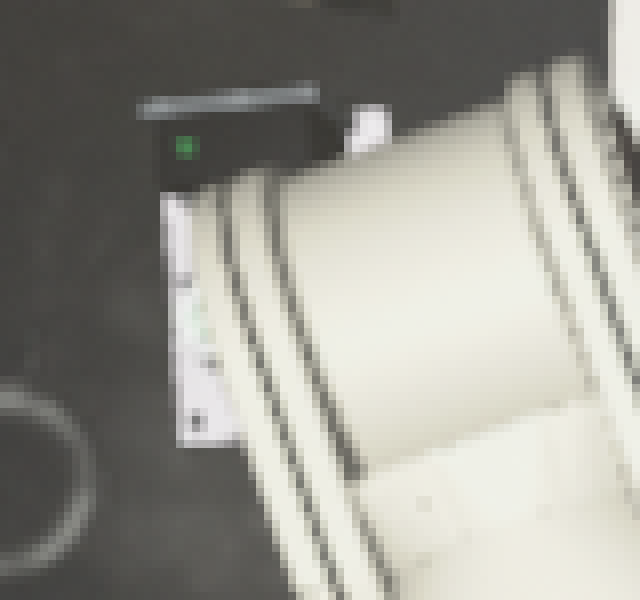

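```bash
python3 - <<'E'
from h import *
plan((.36,-.06,.30,0,6,10,1))
E
```

```text
CALL 6, 0.98, -1.94, -0.11, 0.15, 6, 0.68, -2.06, -0.11, 0.15, 6, 0.36, -2.14, -0.11, 0.15, 6, 0.03, -2.17, -0.11, 0.15, 6, -0.3, -2.15, -0.11, 0.15
CALL 6, -0.63, -2.08, -0.11, 0.15, 6, -0.93, -1.96, -0.11, 0.15, 6, -1.22, -1.79, -0.11, 0.15, 6, -1.48, -1.59, -0.11, 0.15, 6, -1.7, -1.35, -0.11, 0.15
CALL 6, -1.89, -1.07, -0.11, 0.15, 6, 0, 0, 0, 0, 6, 0, 0, 0, 0, 6, 0, 0, 0, 0, 6, 0, 0, 0, 0
```

{"fn": "carry_out", "kwargs": {
  "increments": [6,1,-2,-0.1,0.15,6,0.7,-2.1,-0.1,0.15,6,0.4,-2.1,-0.1,0.15,6,0,-2.2,-0.1,0.15,6,-0.3,-2.1,-0.1,0.15]
}}

```text
clock: 11.45
eef_pos: [0.4062, 0.0601, 0.2929]
tool_rot: [0.32, 0.947, -0.0, -0.0]
ft_force: [0.7, -0.4, -0.6]
grip_width: 0.0599
grasp_force: 0.0
```

{"fn": "carry_out", "kwargs": {
  "increments": [6,-0.6,-2.1,-0.1,0.15,6,-0.9,-2,-0.1,0.15,6,-1.2,-1.8,-0.1,0.15,6,-1.5,-1.6,-0.1,0.15,6,-1.7,-1.3,-0.1,0.15]
}}

```text
clock: 12.08
eef_pos: [0.3685, -0.0419, 0.2979]
tool_rot: [0.645, 0.764, 0.0, 0.0]
ft_force: [0.0, -0.5, 0.5]
grip_width: 0.06
grasp_force: 0.0
```

{"fn": "carry_out", "kwargs": {
  "increments": [6,-1.9,-1.1,-0.1,0.17,6,0,0,0,0,6,0,0,0,0,6,0,0,0,0,6,0,0,0,0]
}}

```text
clock: 12.7
eef_pos: [0.3612, -0.0619, 0.2988]
tool_rot: [0.705, 0.709, -0.0, -0.0]
ft_force: [-0.9, -0.8, -0.2]
grip_width: 0.0598
grasp_force: 0.0
```

```bash
python3 - <<'E'
from h import *
st(); t=cam("top")
print(caps(t,.07,.1,(.49,.56,.33,.43)))
[print(*r) for r in caps(t,.045,.075,(.36,.66,-.48,-.1))]
for m in("label","batch_bottle","window","rest"): print(m,[(round(d["p"],2),w(t,d["xyz"]).round(4).tolist()) for d in bot.place_of(t,m)][:2])
cv2.imwrite("pics/p2.png",cv2.resize(t["pixels"][205:265,165:245],(640,480),interpolation=3))
plan((.406,-.243,.12,0,6),(.406,-.243,.046,0,6,3))
E
```

```text
t 12.7 pose [ 0.3612 -0.0619  0.2988  0.0046] F [-0.9 -0.8 -0.2] w 5.98 g 0.0 q [-0.17 -0.05 -0.14  1.47  0.    1.4 ]
[([0.5323, 0.3812], [0.5328, 0.382], np.float64(0.088), 109, [220, 223, 220])]
[0.583, -0.2835] [0.5835, -0.2832] 0.0606 62 [117, 181, 108]
[0.5324, -0.1679] [0.5313, -0.1671] 0.0589 62 [199, 204, 111]
[0.5264, -0.3353] [0.5262, -0.3356] 0.0603 66 [233, 234, 233]
[0.513, -0.2439] [0.5127, -0.2449] 0.0592 66 [233, 233, 233]
[0.4736, -0.4385] [0.474, -0.4394] 0.0628 75 [220, 222, 221]
[0.4631, -0.1895] [0.4628, -0.1908] 0.0585 25 [124, 184, 116]
[0.4406, -0.3161] [0.4414, -0.3157] 0.0639 68 [188, 128, 106]
[0.406, -0.2433] [0.4057, -0.2438] 0.0604 64 [234, 234, 234]
[0.3635, -0.4054] [0.3643, -0.4058] 0.0691 22 [151, 156, 156]
label [(0.58, [0.5541, 0.3867, 0.0409]), (0.57, [0.5285, 0.3821, 0.0105])]
batch_bottle [(0.51, [0.5261, 0.383, 0.0094])]
window [(0.77, [0.5856, 0.3819, 0.0405]), (0.29, [0.5742, 0.0343, 0.0066])]
rest [(0.68, [0.5292, 0.3778, 0.011]), (0.53, [0.7409, -0.2504, -0.0042])]
CALL 6, -3.62, 0.89, 3.58, 0, 6, -3.62, 0.89, 3.58, 0, 6, -3.62, 0.89, 3.58, 0, 6, -3.62, 0.89, 3.58, 0, 6, -3.62, 0.9, 3.58, 0
CALL 6, 0, -0, 2.47, -0, 6, 0, -0, 2.47, -0, 6, 0, -0, 2.47, -0, 6, 0, 0, 0, 0, 6, 0, 0, 0, 0
```

View pics/p2.png

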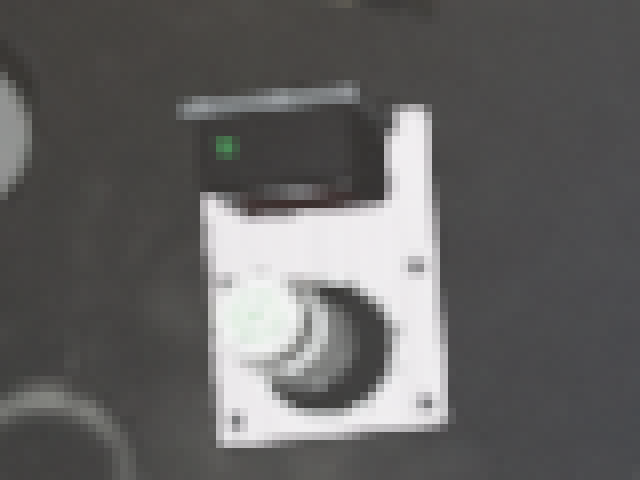

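{"fn": "carry_out", "kwargs": {
  "increments": [6,-3.6,0.9,3.6,0,6,-3.6,0.9,3.6,0,6,-3.6,0.9,3.6,0,6,-3.6,0.9,3.6,0,6,-3.6,0.9,3.6,0]
}}

```text
clock: 13.58
eef_pos: [0.4069, -0.2435, 0.1178]
tool_rot: [0.706, 0.708, 0.0, 0.0]
ft_force: [-0.3, 0.9, 0.4]
grip_width: 0.0602
grasp_force: 0.0
```

{"fn": "carry_out", "kwargs": {
  "increments": [6,0,0,2.6,0,6,0,0,2.6,0,6,0,0,2.1,0,6,0,0,0,0,6,0,0,0,0]
}}

```text
clock: 14.2
eef_pos: [0.4071, -0.2425, 0.0466]
tool_rot: [0.706, 0.708, 0.0, 0.0]
ft_force: [-0.6, 0.4, 0.3]
grip_width: 0.06
grasp_force: 0.0
```

{"fn": "carry_out", "kwargs": {
  "increments": [1.5,0,0,0,0,1.5,0,0,0,0,1.5,0,0,0,0,1.5,0,0,0,0,1.5,0,0,0,0]
}}

```text
clock: 14.82
eef_pos: [0.4075, -0.2427, 0.0471]
tool_rot: [0.706, 0.708, 0.0, 0.001]
ft_force: [-1.4, 0.7, 5.9]
grip_width: 0.0236
grasp_force: 58.6
```

```bash
python3 - <<'E'
from h import *
st(); plan((.42,-.15,.18,0,1.5,3),(.519,.0295,.15,0,1.5))
E
```

```text
t 14.82 pose [ 0.4075 -0.2427  0.0471  0.0031] F [-1.4  0.7  5.9] w 2.36 g 58.6 q [-0.54  0.36 -0.36  0.85  0.    1.03]
CALL 1.5, 3.09, 0.43, -4.43, 0, 1.5, 3.09, 0.42, -4.43, 0, 1.5, 3.09, 0.42, -4.43, 0, 1.5, 4.49, 2.48, 0.75, -0, 1.5, 4.49, 2.48, 0.75, -0
CALL 1.5, 4.49, 2.48, 0.75, -0, 1.5, 4.49, 2.48, 0.75, -0, 1.5, 0, 0, 0, 0, 1.5, 0, 0, 0, 0, 1.5, 0, 0, 0, 0
```

{"fn": "carry_out", "kwargs": {
  "increments": [1.5,0,0,-4,0,1.5,3,0.4,-5,0,1.5,3.2,0.4,-4.3,0,1.5,4.5,2,0,0,1.5,4.5,2.1,0,0]
}}

```text
clock: 15.45
eef_pos: [0.4558, -0.089, 0.18]
tool_rot: [0.706, 0.708, 0.001, 0.001]
ft_force: [0.8, -0.7, -1.1]
grip_width: 0.0233
grasp_force: 59.3
```

{"fn": "carry_out", "kwargs": {
  "increments": [1.5,4.5,2.1,0,0,1.5,4.5,2.1,0.5,0,1.5,3.0,2.0,2.5,0,1.5,0,0,0,0,1.5,0,0,0,0]
}}

```text
clock: 16.08
eef_pos: [0.5161, 0.0298, 0.1487]
tool_rot: [0.706, 0.708, -0.001, -0.0]
ft_force: [-0.6, -0.4, 0.2]
grip_width: 0.0231
grasp_force: 59.2
```

```bash
python3 - <<'E'
from h import *
st(); plan((.519,.0295,.105,0,1.5,3))
E
```

```text
t 16.07 pose [0.5161 0.0298 0.1487 0.0032] F [-0.6 -0.4  0.2] w 2.31 g 59.2 q [ 0.06  0.33 -0.1   1.15 -0.    1.63]
CALL 1.5, -0.01, 0.1, 1.46, 0, 1.5, -0.01, 0.1, 1.46, 0, 1.5, -0.01, 0.1, 1.46, 0, 1.5, 0, 0, 0, 0, 1.5, 0, 0, 0, 0
```

{"fn": "carry_out", "kwargs": {
  "increments": [1.5,0,0.3,2.5,0,1.5,0,0,2.5,0,1.5,0,0,1,0,1.5,0,0,0.7,0,1.5,0,0,0,0]
}}

```text
clock: 16.7
eef_pos: [0.5208, 0.0298, 0.0835]
tool_rot: [0.706, 0.708, 0.002, 0.001]
ft_force: [1.0, 1.0, 0.8]
grip_width: 0.0231
grasp_force: 61.9
```

{"fn": "carry_out", "kwargs": {
  "increments": [1.5,0,-0.1,0.8,0,1.5,0,0,0.8,0,1.5,0,0,0.8,0,1.5,0,0,0.4,0,1.5,0,0,0,0]
}}

```text
clock: 17.32
eef_pos: [0.5204, 0.03, 0.0535]
tool_rot: [0.706, 0.708, 0.001, 0.001]
ft_force: [5.2, 0.7, -1.5]
grip_width: 0.0235
grasp_force: 61.6
```

{"fn": "carry_out", "kwargs": {
  "increments": [4.5,0,0,0,0,4.5,0,0,0,0,4.5,0,0,0,0,4.5,0,0,-3,0,4.5,0,0,-5,0]
}}

```text
clock: 17.95
eef_pos: [0.5164, 0.0299, 0.1325]
tool_rot: [0.706, 0.708, -0.002, -0.002]
ft_force: [0.6, 0.5, 0.4]
grip_width: 0.0449
grasp_force: 0.0
```

{"fn": "carry_out", "kwargs": {
  "increments": [6,-4,-2,-3,0,6,-4.5,-2,0,0,6,-4.5,-2,0,0,6,-4.5,-1,0,0,6,-4.5,-1,0,0]
}}

```text
clock: 18.58
eef_pos: [0.4383, -0.1913, 0.1639]
tool_rot: [0.706, 0.708, -0.0, -0.0]
ft_force: [1.1, -0.1, 0.1]
grip_width: 0.0599
grasp_force: 0.0
```

```bash
python3 - <<'E'
from h import *
st(); t=cam("top")
print("case"); [print(*r) for r in caps(t,.055,.08,(.44,.66,.0,.105))]
print("vials"); [print(*r) for r in caps(t,.045,.075,(.36,.66,-.48,-.1))]
cv2.imwrite("pics/c1.png",cv2.resize(t["pixels"][195:290,245:345],(640,600),interpolation=3))
E
```

```text
t 18.57 pose [ 0.4383 -0.1913  0.1639  0.003 ] F [ 1.1 -0.1  0.1] w 5.99 g 0.0 q [-0.41  0.24 -0.18  1.15 -0.    1.16]
case
[0.5794, 0.0292] [0.5796, 0.03] 0.0709 64 [225, 225, 224]
[0.5174, 0.0295] [0.517, 0.0289] 0.0649 63 [229, 228, 228]
vials
[0.5868, -0.2847] [0.5875, -0.2856] 0.0604 35 [126, 187, 119]
[0.5324, -0.1678] [0.5334, -0.1677] 0.06 64 [140, 145, 91]
[0.4751, -0.4393] [0.4743, -0.439] 0.064 77 [222, 224, 223]
[0.4574, -0.1799] [0.4576, -0.1805] 0.0615 21 [83, 114, 82]
[0.3635, -0.4061] [0.3639, -0.4052] 0.0681 23 [154, 160, 160]
```

View pics/c1.png

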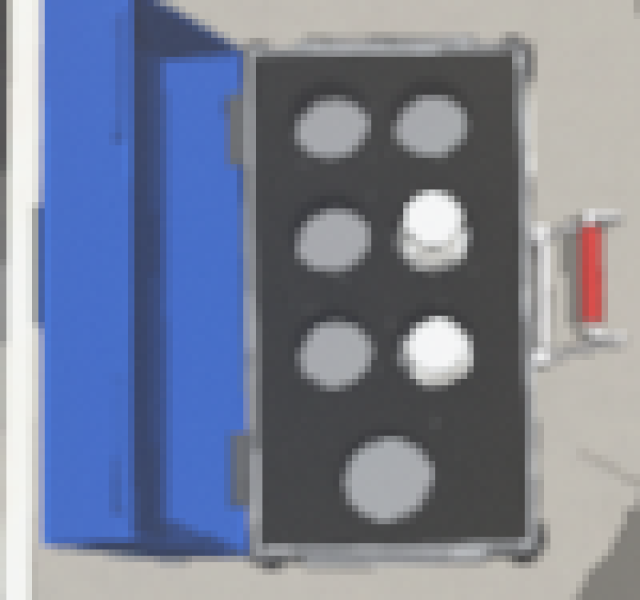

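{"fn": "carry_out", "kwargs": {
  "increments": [6,-4.2,0.2,0.5,0,6,-4.2,0.2,1,0,6,-4.1,0.1,2.5,0,6,0,0,3.5,0,6,0,0,2,0]
}}

```text
clock: 19.25
eef_pos: [0.4431, -0.3147, 0.0665]
tool_rot: [0.707, 0.708, -0.0, -0.002]
ft_force: [0.1, 0.6, 0.5]
grip_width: 0.0602
grasp_force: 0.0
```

```bash
python3 - <<'E'
from h import *
st(); plan((.4425,-.3153,.0465,0,6,3))
E
```

```text
t 19.25 pose [ 0.4431 -0.3147  0.0665  0.0014] F [0.1 0.6 0.5] w 6.02 g 0.0 q [-0.62  0.45 -0.14  0.98 -0.    0.95]
CALL 6, -0.02, -0.02, 0.67, 0, 6, -0.02, -0.02, 0.67, 0, 6, -0.02, -0.02, 0.67, 0, 6, 0, 0, 0, 0, 6, 0, 0, 0, 0
```

{"fn": "carry_out", "kwargs": {
  "increments": [6,0,0,1,0,6,0,0,0.9,0,6,0,0,0,0,1.5,0,0,0,0,1.5,0,0,0,0]
}}

```text
clock: 19.88
eef_pos: [0.4453, -0.3154, 0.0508]
tool_rot: [0.706, 0.708, 0.0, 0.001]
ft_force: [-2.4, 0.4, 9.5]
grip_width: 0.0246
grasp_force: 37.2
```

{"fn": "carry_out", "kwargs": {
  "increments": [1.5,0,0,0,0,1.5,0,0,0,0,1.5,0,0,0,0,1.5,0,0,-4,0,1.5,4,0.8,-4.5,0]
}}

```text
clock: 20.5
eef_pos: [0.4519, -0.2761, 0.1348]
tool_rot: [0.708, 0.707, -0.0, -0.001]
ft_force: [0.6, -0.6, -0.5]
grip_width: 0.0233
grasp_force: 58.9
```

{"fn": "carry_out", "kwargs": {
  "increments": [1.5,5,1,-4.5,0,1.5,5,1,0,0,1.5,5,1,0,0,1.5,5,1,0,0,1.5,5,1,0,0]
}}

```text
clock: 21.12
eef_pos: [0.501, -0.0273, 0.176]
tool_rot: [0.706, 0.708, -0.0, -0.0]
ft_force: [0.9, 0.1, -0.6]
grip_width: 0.0234
grasp_force: 58.9
```

{"fn": "carry_out", "kwargs": {
  "increments": [1.5,5,1,0,0,1.5,5.5,1.1,2,0,1.5,0,0,3,0,1.5,0,0,0,0,1.5,0,0,0,0]
}}

```text
clock: 21.75
eef_pos: [0.522, 0.0757, 0.1268]
tool_rot: [0.706, 0.708, 0.0, 0.0]
ft_force: [0.2, 0.2, -0.8]
grip_width: 0.0232
grasp_force: 59.0
```

```bash
python3 - <<'E'
from h import *
st(); plan((.522,.080,.085,0,1.5,4))
E
```

```text
t 21.75 pose [0.522  0.0757 0.1268 0.0022] F [ 0.2  0.2 -0.8] w 2.32 g 59.0 q [ 0.14  0.36 -0.11  1.1   0.    1.71]
CALL 1.5, 0.11, 0, 1.05, 0, 1.5, 0.11, 0, 1.05, 0, 1.5, 0.11, 0, 1.05, 0, 1.5, 0.11, 0, 1.05, 0, 1.5, 0, 0, 0, 0
```

{"fn": "carry_out", "kwargs": {
  "increments": [1.5,0.4,0,1,0,1.5,0,0,1.2,0,1.5,0,0,1.1,0,1.5,0,0,0.9,0,1.5,0,0,0,0]
}}

```text
clock: 22.38
eef_pos: [0.5209, 0.0799, 0.0831]
tool_rot: [0.706, 0.708, -0.001, -0.001]
ft_force: [0.1, -0.3, -0.2]
grip_width: 0.0235
grasp_force: 59.0
```

```bash
python3 - <<'E'
from h import *
st()
E
```

```text
t 22.38 pose [0.5209 0.0799 0.0831 0.0028] F [ 0.1 -0.3 -0.2] w 2.35 g 59.0 q [ 0.15  0.41 -0.17  1.    0.    1.72]
```

{"fn": "carry_out", "kwargs": {
  "increments": [1.5,0,0.1,0.8,0,1.5,0,0,0.8,0,1.5,0,0,0.8,0,1.5,0,0,0.5,0,1.5,0,0,0,0]
}}

```text
clock: 23.0
eef_pos: [0.5228, 0.0802, 0.0569]
tool_rot: [0.706, 0.708, 0.0, 0.0]
ft_force: [-4.5, -0.4, 11.9]
grip_width: 0.0236
grasp_force: 60.3
```

{"fn": "carry_out", "kwargs": {
  "increments": [4.5,0,0,0,0,4.5,0,0,0,0,4.5,0,0,0,0,4.5,0,0,-3,0,4.5,0,0,-5,0]
}}

```text
clock: 23.62
eef_pos: [0.521, 0.0798, 0.1339]
tool_rot: [0.706, 0.708, -0.002, -0.002]
ft_force: [1.3, 0.5, 0.3]
grip_width: 0.045
grasp_force: 0.0
```

{"fn": "carry_out", "kwargs": {
  "increments": [6,-4.6,-0.1,-3,0,6,-4.6,-0.1,0,0,6,-4.6,-0.1,0,0,6,-4.6,-0.1,0,0,6,-4.6,-0.1,0,0]
}}

```text
clock: 24.25
eef_pos: [0.5183, -0.1514, 0.1651]
tool_rot: [0.706, 0.708, 0.0, -0.0]
ft_force: [-0.0, -1.2, -0.2]
grip_width: 0.0603
grasp_force: 0.0
```

```bash
python3 - <<'E'
from h import *
st(); t=cam("top"); s=cam("side")
print("case"); [print(*r) for r in caps(t,.055,.08,(.44,.66,.0,.105))]
print("vials"); [print(*r) for r in caps(t,.045,.075,(.36,.66,-.48,-.1))]
print("side"); [print(*r) for r in caps(s,.048,.075,(.36,.66,-.48,-.1))]
E
```

```text
t 24.25 pose [ 0.5183 -0.1514  0.1651  0.0031] F [-0.  -1.2 -0.2] w 6.03 g 0.0 q [-0.28  0.36 -0.01  1.2   0.    1.28]
case
[0.5794, 0.0291] [0.5799, 0.0297] 0.071 64 [225, 224, 224]
[0.5182, 0.0786] [0.5186, 0.0785] 0.0701 60 [191, 120, 92]
[0.5171, 0.0295] [0.5176, 0.0284] 0.0664 61 [231, 230, 229]
vials
[0.5249, -0.3349] [0.5256, -0.3357] 0.0612 65 [235, 236, 236]
[0.4735, -0.4385] [0.474, -0.4388] 0.0646 75 [221, 222, 222]
[0.3651, -0.4104] [0.3656, -0.4081] 0.0658 23 [152, 157, 157]
side
[0.5336, -0.1719] [0.5331, -0.1721] 0.057 66 [120, 123, 39]
[0.457, -0.1931] [0.4573, -0.1941] 0.057 69 [64, 138, 48]
[0.5147, -0.2474] [0.514, -0.2492] 0.0576 76 [209, 212, 213]
[0.5858, -0.2885] [0.5846, -0.2884] 0.0571 77 [71, 146, 56]
[0.5278, -0.3389] [0.5274, -0.3411] 0.0582 88 [204, 208, 210]
[0.4754, -0.4434] [0.4748, -0.4433] 0.061 121 [204, 207, 209]
[0.3645, -0.4296] [0.3635, -0.4311] 0.0683 35 [164, 168, 172]
```

{"fn": "carry_out", "kwargs": {
  "increments": [6,-4.7,-0.2,0,0,6,-4.6,-0.1,2,0,6,0,0,4,0,6,0,0,4,0,6,0,0,1.8,0]
}}

```text
clock: 24.98
eef_pos: [0.5139, -0.2414, 0.0442]
tool_rot: [0.706, 0.708, -0.001, -0.002]
ft_force: [0.4, -0.7, 0.2]
grip_width: 0.0599
grasp_force: 0.0
```

{"fn": "carry_out", "kwargs": {
  "increments": [6,0,0,0,0,1.5,0,0,0,0,1.5,0,0,0,0,1.5,0,0,0,0,1.5,0,0,0,0]
}}

```text
clock: 25.6
eef_pos: [0.5169, -0.2434, 0.049]
tool_rot: [0.706, 0.708, 0.001, 0.001]
ft_force: [-0.8, -0.4, 6.0]
grip_width: 0.0231
grasp_force: 58.9
```

```bash
python3 - <<'E'
from h import *
st(); p=pose(); plan((p[0],p[1],.09,0,1.5),(.53,-.1,.18,0,1.5),(.579,.0815,.18,0,1.5),(.579,.0815,.12,0,1.5,2))
E
```

```text
t 25.6 pose [ 0.5169 -0.2434  0.049   0.003 ] F [-0.8 -0.4  6. ] w 2.31 g 58.9 q [-0.44  0.52 -0.09  0.96  0.    1.13]
CALL 1.5, 0, 0, -4.1, 0, 1.5, 3.58, 0.33, -2.25, -0, 1.5, 3.58, 0.33, -2.25, -0, 1.5, 3.58, 0.33, -2.25, -0, 1.5, 3.58, 0.33, -2.25, -0
CALL 1.5, 4.54, 1.22, -0, -0, 1.5, 4.54, 1.22, -0, -0, 1.5, 4.54, 1.22, -0, -0, 1.5, 4.54, 1.22, -0, -0, 1.5, 0, -0, 3, -0
CALL 1.5, 0, -0, 3, -0, 1.5, 0, 0, 0, 0, 1.5, 0, 0, 0, 0, 1.5, 0, 0, 0, 0, 1.5, 0, 0, 0, 0
```

{"fn": "carry_out", "kwargs": {
  "increments": [1.5,0,0,-4.5,0,1.5,2,0.2,-5,0,1.5,4,0.4,-3.6,0,1.5,4.2,0.4,0,0,1.5,4.2,0.4,0,0]
}}

```text
clock: 26.22
eef_pos: [0.5297, -0.0978, 0.1793]
tool_rot: [0.706, 0.708, 0.001, 0.001]
ft_force: [0.9, -0.3, -0.9]
grip_width: 0.0234
grasp_force: 58.9
```

{"fn": "carry_out", "kwargs": {
  "increments": [1.5,4.5,1.2,0,0,1.5,4.5,1.2,0,0,1.5,4.5,1.2,0,0,1.5,4.5,1.2,0,0,1.5,0,0,3,0]
}}

```text
clock: 26.85
eef_pos: [0.5796, 0.0851, 0.1504]
tool_rot: [0.704, 0.71, 0.003, 0.002]
ft_force: [-0.3, -0.0, -1.2]
grip_width: 0.0232
grasp_force: 59.0
```

{"fn": "carry_out", "kwargs": {
  "increments": [1.5,0,0,3,0,1.5,0,0,0,0,1.5,0,0,0,0,1.5,0,0,0,0,1.5,0,0,0,0]
}}

```text
clock: 27.48
eef_pos: [0.5776, 0.0811, 0.1196]
tool_rot: [0.706, 0.708, 0.001, 0.001]
ft_force: [-0.1, -0.4, 0.1]
grip_width: 0.0232
grasp_force: 59.0
```

```bash
python3 - <<'E'
from h import *
st(); plan((.579,.081,.085,0,1.5,4))
E
```

```text
t 27.48 pose [0.5776 0.0811 0.1196 0.0026] F [-0.1 -0.4  0.1] w 2.32 g 59.0 q [0.14 0.47 0.04 1.14 0.   1.71]
CALL 1.5, -0, 0.04, 0.86, 0, 1.5, -0, 0.04, 0.86, 0, 1.5, -0, 0.04, 0.86, 0, 1.5, -0, 0.04, 0.86, 0, 1.5, 0, 0, 0, 0
```

{"fn": "carry_out", "kwargs": {
  "increments": [1.5,0,0.1,0.9,0,1.5,0,0,0.9,0,1.5,0,0,0.9,0,1.5,0,0,0.9,0,1.5,0,0,0,0]
}}

```text
clock: 28.1
eef_pos: [0.577, 0.0812, 0.081]
tool_rot: [0.706, 0.708, -0.001, -0.001]
ft_force: [0.4, 0.2, -1.0]
grip_width: 0.0234
grasp_force: 59.0
```

```bash
python3 - <<'E'
from h import *
st()
E
```

```text
t 28.1 pose [0.577  0.0812 0.081  0.0031] F [ 0.4  0.2 -1. ] w 2.34 g 59.0 q [ 0.14  0.51 -0.01  1.06 -0.    1.71]
```

{"fn": "carry_out", "kwargs": {
  "increments": [1.5,0,0.1,0.8,0,1.5,0,0.1,0.8,0,1.5,0,0,0.6,0,1.5,0,0,0.3,0,1.5,0,0,0,0]
}}

```text
clock: 28.72
eef_pos: [0.5796, 0.0812, 0.057]
tool_rot: [0.706, 0.708, -0.0, -0.0]
ft_force: [0.2, 0.6, -0.7]
grip_width: 0.0232
grasp_force: 59.0
```

{"fn": "carry_out", "kwargs": {
  "increments": [4.5,0,0,0,0,4.5,0,0,0,0,4.5,0,0,0,0,4.5,0,0,-3,0,4.5,0,0,-5,0]
}}

```text
clock: 29.35
eef_pos: [0.5781, 0.0811, 0.1361]
tool_rot: [0.706, 0.708, -0.002, -0.002]
ft_force: [0.9, 0.4, 0.5]
grip_width: 0.0452
grasp_force: 0.0
```

{"fn": "carry_out", "kwargs": {
  "increments": [6,-4.6,-0.6,-3,0,6,-4.6,-0.6,0,0,6,-4.6,-0.6,0,0,6,-4.6,-0.6,0,0,6,-4.6,-0.6,0,0]
}}

```text
clock: 29.98
eef_pos: [0.5503, -0.1503, 0.1676]
tool_rot: [0.706, 0.708, 0.0, 0.0]
ft_force: [1.0, 0.0, -0.7]
grip_width: 0.0601
grasp_force: 0.0
```

```bash
python3 - <<'E'
from h import *
st(); t=cam("top"); s=cam("side")
print("case"); [print(*r) for r in caps(t,.055,.08,(.44,.66,.0,.105))]
print("vials"); [print(*r) for r in caps(t,.045,.075,(.36,.66,-.48,-.1))]
print("side"); [print(*r) for r in caps(s,.048,.075,(.36,.66,-.48,-.1))]
plan((.5275,-.335,.10,0,6),(.5275,-.335,.047,0,6,3))
E
```

```text
t 29.98 pose [ 0.5503 -0.1503  0.1676  0.0031] F [ 1.   0.  -0.7] w 6.01 g 0.0 q [-0.27  0.41  0.08  1.24  0.    1.3 ]
case
[0.58, 0.0291] [0.5797, 0.0302] 0.0711 65 [224, 224, 222]
[0.5756, 0.0791] [0.5756, 0.0808] 0.0657 62 [228, 228, 226]
[0.5184, 0.0788] [0.5182, 0.0794] 0.0711 63 [187, 118, 91]
[0.5174, 0.0295] [0.5172, 0.0291] 0.0654 64 [226, 226, 225]
vials
[0.5818, -0.2925] [0.5816, -0.2923] 0.0591 15 [134, 188, 132]
[0.5262, -0.3358] [0.5273, -0.3359] 0.0612 62 [236, 236, 236]
[0.4737, -0.4393] [0.4735, -0.4389] 0.0639 77 [220, 221, 221]
[0.3651, -0.4069] [0.3654, -0.4068] 0.0649 21 [153, 159, 159]
side
[0.5338, -0.1695] [0.5328, -0.1713] 0.0568 70 [146, 149, 45]
[0.4571, -0.1922] [0.4577, -0.1929] 0.0567 70 [64, 137, 49]
[0.5854, -0.2882] [0.585, -0.2884] 0.0568 77 [70, 146, 55]
[0.5268, -0.3408] [0.5272, -0.341] 0.0574 85 [205, 209, 211]
[0.4753, -0.441] [0.4751, -0.4433] 0.0616 124 [204, 206, 209]
[0.3638, -0.4306] [0.3633, -0.4313] 0.0686 38 [163, 166, 170]
CALL 6, -4.55, -0.54, 1.69, -0, 6, -4.55, -0.55, 1.69, -0, 6, -4.55, -0.55, 1.69, -0, 6, -4.55, -0.55, 1.69, -0, 6, -0, -0, 1.77, -0
CALL 6, -0, -0, 1.77, -0, 6, -0, -0, 1.77, -0, 6, 0, 0, 0, 0, 6, 0, 0, 0, 0, 6, 0, 0, 0, 0
```

{"fn": "carry_out", "kwargs": {
  "increments": [6,-4.6,-0.5,1,0,6,-4.6,-0.5,1,0,6,-4.6,-0.6,1.5,0,6,-4.6,-0.6,2,0,6,0,0,3,0]
}}

```text
clock: 30.7
eef_pos: [0.5295, -0.3363, 0.0826]
tool_rot: [0.708, 0.707, 0.0, 0.002]
ft_force: [-0.0, 0.5, -0.9]
grip_width: 0.0598
grasp_force: 0.0
```

{"fn": "carry_out", "kwargs": {
  "increments": [6,0,0,2.5,0,6,0,0,0.9,0,6,0,0,0,0,1.5,0,0,0,0,1.5,0,0,0,0]
}}

```text
clock: 31.32
eef_pos: [0.53, -0.3332, 0.0498]
tool_rot: [0.706, 0.708, 0.0, 0.001]
ft_force: [-2.8, 1.6, 11.4]
grip_width: 0.0245
grasp_force: 33.2
```

{"fn": "carry_out", "kwargs": {
  "increments": [1.5,0,0,0,0,1.5,0,0,0,0,1.5,0,0,0,0,1.5,0,0,-4.5,0,1.5,0,0,-5,0]
}}

```text
clock: 31.95
eef_pos: [0.5281, -0.3323, 0.143]
tool_rot: [0.706, 0.708, -0.0, -0.002]
ft_force: [0.4, -0.1, -0.9]
grip_width: 0.0233
grasp_force: 58.8
```

```bash
python3 - <<'E'
from h import *
st(); plan((.55,-.2,.18,0,1.5),(.6375,.0815,.18,0,1.5),(.6375,.0815,.12,0,1.5,2))
E
```

```text
t 31.95 pose [ 0.5281 -0.3323  0.143   0.0029] F [ 0.4 -0.1 -0.9] w 2.33 g 58.8 q [-0.56  0.54  0.21  1.25 -0.    1.01]
CALL 1.5, 4.41, 0.74, -1.23, 0, 1.5, 4.41, 0.74, -1.23, 0, 1.5, 4.41, 0.73, -1.23, 0, 1.5, 4.69, 1.46, 0, -0, 1.5, 4.69, 1.46, 0, -0
CALL 1.5, 4.69, 1.46, 0, -0, 1.5, 4.69, 1.46, 0, -0, 1.5, 4.69, 1.46, 0, -0, 1.5, 4.69, 1.46, 0, -0, 1.5, 0, 0, 3, -0
CALL 1.5, 0, 0, 3, -0, 1.5, 0, 0, 0, 0, 1.5, 0, 0, 0, 0, 1.5, 0, 0, 0, 0, 1.5, 0, 0, 0, 0
```

{"fn": "carry_out", "kwargs": {
  "increments": [1.5,4.4,0.7,-1.2,0,1.5,4.4,0.7,-1.2,0,1.5,4.4,0.8,-1.2,0,1.5,4.7,1.5,0,0,1.5,4.7,1.5,0,0]
}}

```text
clock: 32.58
eef_pos: [0.5806, -0.1054, 0.1796]
tool_rot: [0.706, 0.708, 0.0, 0.0]
ft_force: [0.6, 0.9, -0.6]
grip_width: 0.0227
grasp_force: 58.9
```

{"fn": "carry_out", "kwargs": {
  "increments": [1.5,4.7,1.5,0,0,1.5,4.7,1.5,0,0,1.5,4.7,1.4,0,0,1.5,4.7,1.4,0,0,1.5,0,0,3,0]
}}

```text
clock: 33.2
eef_pos: [0.6405, 0.0858, 0.1513]
tool_rot: [0.704, 0.71, 0.003, 0.002]
ft_force: [-0.3, -1.2, -0.4]
grip_width: 0.0227
grasp_force: 58.9
```

{"fn": "carry_out", "kwargs": {
  "increments": [1.5,0,0,3,0,1.5,0,0,0,0,1.5,0,0,0,0,1.5,0,0,0,0,1.5,0,0,0,0]
}}

```text
clock: 33.83
eef_pos: [0.6386, 0.0813, 0.1207]
tool_rot: [0.706, 0.708, 0.001, 0.001]
ft_force: [0.1, -0.4, -0.6]
grip_width: 0.023
grasp_force: 59.0
```

```bash
python3 - <<'E'
from h import *
st(); plan((.6375,.083,.083,0,1.5,4))
E
```

```text
t 33.83 pose [0.6386 0.0813 0.1207 0.0026] F [ 0.1 -0.4 -0.6] w 2.3 g 59.0 q [0.13 0.58 0.24 1.22 0.   1.69]
CALL 1.5, 0.04, -0.03, 0.94, 0, 1.5, 0.04, -0.03, 0.94, 0, 1.5, 0.04, -0.03, 0.94, 0, 1.5, 0.04, -0.03, 0.94, 0, 1.5, 0, 0, 0, 0
```

{"fn": "carry_out", "kwargs": {
  "increments": [1.5,0.15,-0.1,0.9,0,1.5,0,0,0.9,0,1.5,0,0,0.9,0,1.5,0,0,0.9,0,1.5,0,0,0,0]
}}

```text
clock: 34.45
eef_pos: [0.639, 0.0837, 0.0845]
tool_rot: [0.706, 0.708, 0.002, 0.002]
ft_force: [4.4, 1.2, 1.1]
grip_width: 0.0226
grasp_force: 61.9
```

```bash
python3 - <<'E'
from h import *
st()
E
```

```text
t 34.45 pose [0.639  0.0837 0.0845 0.0037] F [4.4 1.2 1.1] w 2.26 g 61.9 q [0.13 0.61 0.18 1.14 0.   1.7 ]
```

{"fn": "carry_out", "kwargs": {
  "increments": [1.5,0,0.2,0,0,1.5,0,0,0.8,0,1.5,0,0,0.8,0,1.5,0,0,0.8,0,1.5,0,0,0.3,0]
}}

```text
clock: 35.08
eef_pos: [0.6393, 0.083, 0.0558]
tool_rot: [0.706, 0.708, 0.0, 0.0]
ft_force: [4.7, 1.1, 4.1]
grip_width: 0.023
grasp_force: 62.1
```

```bash
python3 - <<'E'
from h import *
st()
E
```

```text
t 35.08 pose [0.6393 0.083  0.0558 0.0029] F [4.7 1.1 4.1] w 2.3 g 62.1 q [ 0.13  0.64  0.15  1.08 -0.    1.7 ]
```

{"fn": "carry_out", "kwargs": {
  "increments": [4.5,0,0,0,0,4.5,0,0,0,0,4.5,0,0,0,0,4.5,0,0,-3,0,4.5,0,0,-5,0]
}}

```text
clock: 35.7
eef_pos: [0.6364, 0.0826, 0.1344]
tool_rot: [0.706, 0.708, -0.003, -0.002]
ft_force: [0.8, 0.1, 0.1]
grip_width: 0.0452
grasp_force: 0.0
```

{"fn": "carry_out", "kwargs": {
  "increments": [6,-4.7,-1.5,-3,0,6,-4.7,-1.5,0,0,6,-4.7,-1.5,0,0,6,-4.7,-1.5,0,0,6,-4.7,-1.5,0,0]
}}

```text
clock: 36.33
eef_pos: [0.5634, -0.1536, 0.1663]
tool_rot: [0.706, 0.708, -0.0, -0.0]
ft_force: [0.9, -0.6, 0.8]
grip_width: 0.0601
grasp_force: 0.0
```

```bash
python3 - <<'E'
from h import *
st(); t=cam("top"); s=cam("side")
print("case"); [print(*r) for r in caps(t,.055,.08,(.44,.66,.0,.105))]
print("vials"); [print(*r) for r in caps(t,.045,.075,(.36,.66,-.48,-.1))]
print("side"); [print(*r) for r in caps(s,.048,.075,(.36,.66,-.48,-.1))]
plan((.4755,-.4385,.10,0,6),(.4755,-.4385,.047,0,6,3))
E
```

```text
t 36.33 pose [ 0.5634 -0.1536  0.1663  0.0031] F [ 0.9 -0.6  0.8] w 6.01 g 0.0 q [-0.27  0.44  0.12  1.25 -0.    1.3 ]
case
[0.635, 0.0822] [0.6341, 0.0813] 0.067 61 [225, 225, 224]
[0.5801, 0.0307] [0.5788, 0.0302] 0.0713 64 [224, 224, 223]
[0.575, 0.0804] [0.5762, 0.0795] 0.0678 58 [231, 231, 229]
[0.5187, 0.0787] [0.5186, 0.0795] 0.0706 61 [187, 117, 90]
[0.5172, 0.0293] [0.5167, 0.0284] 0.0664 62 [227, 227, 225]
vials
[0.5786, -0.2899] [0.5788, -0.2899] 0.0607 22 [129, 188, 126]
[0.4737, -0.4398] [0.4737, -0.4397] 0.0635 77 [219, 221, 220]
[0.3651, -0.4097] [0.3652, -0.4076] 0.0663 21 [153, 158, 158]
side
[0.5334, -0.171] [0.5331, -0.1722] 0.0575 70 [144, 148, 44]
[0.4574, -0.1915] [0.4574, -0.1935] 0.0572 70 [64, 137, 49]
[0.5859, -0.2886] [0.5852, -0.2887] 0.0574 76 [70, 145, 54]
[0.4763, -0.441] [0.4756, -0.4431] 0.0612 129 [202, 204, 207]
[0.3645, -0.4315] [0.364, -0.4306] 0.0678 33 [162, 166, 170]
CALL 6, -4.7, -1.43, 1.1, -0, 6, -4.7, -1.43, 1.1, -0, 6, -4.7, -1.44, 1.1, -0, 6, -4.7, -1.44, 1.1, -0, 6, -4.7, -1.44, 1.1, -0
CALL 6, -4.7, -1.44, 1.1, -0, 6, -0, -0, 1.77, -0, 6, -0, -0, 1.77, -0, 6, -0, -0, 1.77, -0, 6, 0, 0, 0, 0
```

Four vials are seated; going for the last one.

{"fn": "carry_out", "kwargs": {
  "increments": [6,-4.7,-1.4,1,0,6,-4.7,-1.4,1,0,6,-4.7,-1.4,1,0,6,-4.8,-1.5,1,0,6,-4.8,-1.5,1,0]
}}

```text
clock: 37.05
eef_pos: [0.4929, -0.3901, 0.1159]
tool_rot: [0.706, 0.708, 0.0, -0.0]
ft_force: [0.4, -0.1, 0.8]
grip_width: 0.0599
grasp_force: 0.0
```

{"fn": "carry_out", "kwargs": {
  "increments": [6,-4.8,-1.5,1,0,6,0,0,2.5,0,6,0,0,2.5,0,6,0,0,0.9,0,6,0,0,0,0]
}}

```text
clock: 37.67
eef_pos: [0.4783, -0.4367, 0.0467]
tool_rot: [0.706, 0.708, 0.0, -0.001]
ft_force: [-0.4, -0.4, -1.1]
grip_width: 0.06
grasp_force: 0.0
```

{"fn": "carry_out", "kwargs": {
  "increments": [1.5,0,0,0,0,1.5,0,0,0,0,1.5,0,0,0,0,1.5,0,0,0,0,1.5,0,0,-4,0]
}}

```text
clock: 38.3
eef_pos: [0.476, -0.4354, 0.0839]
tool_rot: [0.706, 0.708, -0.0, -0.004]
ft_force: [0.3, 0.1, -0.7]
grip_width: 0.0241
grasp_force: 58.3
```

```bash
python3 - <<'E'
from h import *
st(); plan((.50,-.35,.18,0,1.5),(.6385,.0325,.18,0,1.5),(.6385,.0325,.12,0,1.5,2))
E
```

```text
t 38.3 pose [ 0.476  -0.4354  0.0839  0.003 ] F [ 0.3  0.1 -0.7] w 2.41 g 58.3 q [-0.74  0.62  0.2   1.16  0.    0.83]
CALL 1.5, 2.84, 0.81, -3.2, 0, 1.5, 2.84, 0.8, -3.2, 0, 1.5, 2.85, 0.8, -3.2, 0, 1.5, 4.78, 1.73, -0, -0, 1.5, 4.78, 1.73, -0, -0
CALL 1.5, 4.78, 1.73, -0, -0, 1.5, 4.78, 1.73, -0, -0, 1.5, 4.78, 1.73, -0, -0, 1.5, 4.78, 1.73, -0, -0, 1.5, 4.78, 1.73, -0, -0
CALL 1.5, 4.78, 1.73, -0, -0, 1.5, 0, 0, 3, -0, 1.5, 0, 0, 3, -0, 1.5, 0, 0, 0, 0, 1.5, 0, 0, 0, 0
```

{"fn": "carry_out", "kwargs": {
  "increments": [1.5,2.8,0.8,-3.2,0,1.5,2.9,0.8,-3.2,0,1.5,2.9,0.8,-3.2,0,1.5,4.8,1.7,0,0,1.5,4.8,1.7,0,0]
}}

```text
clock: 38.92
eef_pos: [0.5362, -0.2543, 0.1837]
tool_rot: [0.706, 0.708, 0.0, 0.0]
ft_force: [0.9, -0.2, -0.2]
grip_width: 0.0239
grasp_force: 58.3
```

{"fn": "carry_out", "kwargs": {
  "increments": [1.5,4.8,1.7,0,0,1.5,4.8,1.7,0,0,1.5,4.8,1.7,0,0,1.5,4.8,1.8,0,0,1.5,4.8,1.8,0,0]
}}

```text
clock: 39.55
eef_pos: [0.6223, -0.0134, 0.183]
tool_rot: [0.706, 0.708, -0.0, -0.0]
ft_force: [1.5, -0.3, -0.8]
grip_width: 0.0239
grasp_force: 58.4
```

{"fn": "carry_out", "kwargs": {
  "increments": [1.5,4.8,1.8,0,0,1.5,0,0,3,0,1.5,0,0,3,0,1.5,0,0,0,0,1.5,0,0,0,0]
}}

```text
clock: 40.17
eef_pos: [0.6404, 0.0328, 0.1241]
tool_rot: [0.706, 0.708, 0.0, 0.0]
ft_force: [0.3, 0.3, 0.3]
grip_width: 0.0235
grasp_force: 58.5
```

```bash
python3 - <<'E'
from h import *
st(); plan((.6385,.0345,.085,0,1.5,4))
E
```

```text
t 40.17 pose [0.6404 0.0328 0.1241 0.0027] F [0.3 0.3 0.3] w 2.35 g 58.5 q [0.05 0.58 0.23 1.23 0.   1.62]
CALL 1.5, 0.04, -0.05, 0.98, 0, 1.5, 0.04, -0.05, 0.98, 0, 1.5, 0.04, -0.05, 0.98, 0, 1.5, 0.04, -0.05, 0.98, 0, 1.5, 0, 0, 0, 0
```

{"fn": "carry_out", "kwargs": {
  "increments": [1.5,0.15,0,1,0,1.5,0,0,1,0,1.5,0,0,1,0,1.5,0,0,0.9,0,1.5,0,0,0,0]
}}

```text
clock: 40.8
eef_pos: [0.6393, 0.0344, 0.083]
tool_rot: [0.706, 0.708, -0.001, -0.001]
ft_force: [-0.2, 0.8, -0.5]
grip_width: 0.0237
grasp_force: 58.5
```

```bash
python3 - <<'E'
from h import *
st()
E
```

```text
t 40.8 pose [0.6393 0.0344 0.083  0.0029] F [-0.2  0.8 -0.5] w 2.37 g 58.5 q [ 0.05  0.61  0.18  1.14 -0.    1.62]
```

{"fn": "carry_out", "kwargs": {
  "increments": [1.5,0,0,0.8,0,1.5,0,0,0.8,0,1.5,0,0,0.7,0,1.5,0,0,0.4,0,1.5,0,0,0,0]
}}

```text
clock: 41.42
eef_pos: [0.6396, 0.0344, 0.0568]
tool_rot: [0.706, 0.708, -0.0, -0.0]
ft_force: [-0.4, -0.2, -0.2]
grip_width: 0.0236
grasp_force: 58.5
```

{"fn": "carry_out", "kwargs": {
  "increments": [4.5,0,0,0,0,4.5,0,0,0,0,4.5,0,0,0,0,4.5,0,0,-3,0,4.5,0,0,-5,0]
}}

```text
clock: 42.05
eef_pos: [0.6382, 0.0343, 0.1358]
tool_rot: [0.706, 0.708, -0.002, -0.002]
ft_force: [1.4, 0.1, 0.4]
grip_width: 0.045
grasp_force: 0.0
```

{"fn": "carry_out", "kwargs": {
  "increments": [7,0,0,-5,0,7,0,-2,-5,0,7,0,-4,-5,0,7,0,0,0,0,7,0,0,0,0]
}}

```text
clock: 42.68
eef_pos: [0.581, 0.0343, 0.2862]
tool_rot: [0.706, 0.708, 0.0, 0.0]
ft_force: [-0.2, 0.2, -0.2]
grip_width: 0.0701
grasp_force: 0.0
```

```bash
python3 - <<'E'
from h import *
st(); plan((.532,.381,.29,1.6,7,10,1),(.532,.381,.12,1.6,7,4))
E
```

```text
t 42.67 pose [0.581  0.0343 0.2862 0.003 ] F [-0.2  0.2 -0.2] w 7.01 g 0.0 q [0.06 0.4  0.36 1.54 0.   1.63]
CALL 7, 3.47, -0.48, -0.04, -0.16, 7, 3.5, 0.08, -0.04, -0.16, 7, 3.44, 0.63, -0.04, -0.16, 7, 3.3, 1.17, -0.04, -0.16, 7, 3.07, 1.68, -0.04, -0.16
CALL 7, 2.76, 2.15, -0.04, -0.16, 7, 2.39, 2.56, -0.04, -0.16, 7, 1.95, 2.91, -0.04, -0.16, 7, 1.46, 3.18, -0.04, -0.16, 7, 0.94, 3.37, -0.04, -0.16
CALL 7, 0, 0, 4.25, -0, 7, 0, 0, 4.25, -0, 7, 0, 0, 4.25, -0, 7, 0, 0, 4.25, -0, 7, 0, 0, 0, 0
```

{"fn": "carry_out", "kwargs": {
  "increments": [7,3.5,-0.5,0,-0.16,7,3.5,0.1,0,-0.16,7,3.4,0.6,0,-0.16,7,3.3,1.2,0,-0.16,7,3.1,1.7,0,-0.16]
}}

```text
clock: 43.3
eef_pos: [0.556, 0.2088, 0.2832]
tool_rot: [0.372, 0.928, -0.002, -0.002]
ft_force: [0.3, -0.6, -0.6]
grip_width: 0.07
grasp_force: 0.0
```

{"fn": "carry_out", "kwargs": {
  "increments": [7,2.8,2.1,0,-0.16,7,2.4,2.6,0,-0.16,7,1.9,2.9,0,-0.16,7,1.5,3.2,0,-0.16,7,0.9,3.4,0,-0.16]
}}

```text
clock: 43.92
eef_pos: [0.5311, 0.3827, 0.2829]
tool_rot: [-0.019, 1.0, -0.001, -0.002]
ft_force: [1.2, -0.4, 0.5]
grip_width: 0.0695
grasp_force: 0.0
```

```bash
python3 - <<'E'
from h import *
st(); t=cam("top")
print("case"); [print(*r) for r in caps(t,.055,.08,(.44,.66,.0,.105))]
print("bottle"); [print(*r) for r in caps(t,.07,.1,(.49,.57,.33,.43))]
print("vials"); [print(*r) for r in caps(t,.045,.075,(.36,.66,-.48,-.1))]
plan((.532,.381,.12,1.6,7,4))
E
```

```text
t 43.92 pose [0.5311 0.3827 0.2829 1.6083] F [ 1.2 -0.4  0.5] w 6.95 g 0.0 q [ 0.62  0.57  0.63  1.64 -0.    0.59]
case
[0.6339, 0.0821] [0.6337, 0.0807] 0.067 63 [217, 216, 215]
[0.6333, 0.0321] [0.6347, 0.0323] 0.0709 67 [217, 217, 216]
[0.5794, 0.0292] [0.5795, 0.0311] 0.0706 64 [218, 218, 216]
[0.5735, 0.0804] [0.5735, 0.0804] 0.0664 61 [220, 219, 218]
[0.5189, 0.0787] [0.5187, 0.0789] 0.0684 63 [178, 113, 87]
[0.5185, 0.0278] [0.5194, 0.0276] 0.0665 62 [220, 220, 219]
bottle
[0.5322, 0.3814] [0.5324, 0.3818] 0.0874 111 [157, 164, 160]
vials
[0.5833, -0.2832] [0.5832, -0.2831] 0.0604 63 [111, 172, 102]
[0.5323, -0.168] [0.5329, -0.1677] 0.0607 63 [190, 195, 104]
[0.4569, -0.1891] [0.4557, -0.1887] 0.0601 64 [113, 178, 103]
[0.365, -0.4068] [0.3646, -0.4069] 0.0684 21 [143, 148, 148]
CALL 7, -0.05, -0.16, 4.05, 0, 7, -0.05, -0.16, 4.05, 0, 7, -0.05, -0.16, 4.05, 0, 7, -0.05, -0.16, 4.05, 0, 7, 0, 0, 0, 0
```

{"fn": "carry_out", "kwargs": {
  "increments": [7,-0.2,-0.2,5,0,7,0,0,5,0,7,0,0,5,0,7,0,0,4,0,7,0,0,2.8,0]
}}

```text
clock: 44.6
eef_pos: [0.5315, 0.3781, 0.0626]
tool_rot: [-0.016, 1.0, -0.002, -0.003]
ft_force: [-0.3, -0.2, 0.3]
grip_width: 0.0696
grasp_force: 0.0
```

{"fn": "carry_out", "kwargs": {
  "increments": [7,0,0,0,0,2,0,0,0,0,2,0,0,0,0,2,0,0,0,0,2,0,0,0,0]
}}

```text
clock: 45.22
eef_pos: [0.5346, 0.3807, 0.07]
tool_rot: [-0.016, 1.0, 0.001, 0.002]
ft_force: [0.4, 1.1, 4.5]
grip_width: 0.0309
grasp_force: 59.6
```

{"fn": "carry_out", "kwargs": {
  "increments": [2,0,0,0,0,2,0,0,-4,0,2,0,0,-5,0,2,0,0,-5,0,2,0,0,-5,0]
}}

```text
clock: 45.85
eef_pos: [0.5329, 0.3792, 0.259]
tool_rot: [-0.016, 1.0, -0.001, -0.001]
ft_force: [0.8, 0.2, -1.8]
grip_width: 0.0309
grasp_force: 59.7
```

```bash
python3 - <<'E'
from h import *
st(); plan((.458,.28,.30,1.571,2),(.458,.0535,.30,1.571,2),(.458,.0535,.14,1.571,2,4))
E
```

```text
t 45.85 pose [0.5329 0.3792 0.259  1.6029] F [ 0.8  0.2 -1.8] w 3.09 g 59.7 q [ 0.62  0.56  0.56  1.57 -0.    0.59]
CALL 2, 2.6, -3.23, -1.37, 0.01, 2, 2.57, -3.25, -1.37, 0.01, 2, 2.53, -3.28, -1.37, 0.01, 2, 0, -4.53, 0, 0, 2, 0, -4.53, 0, 0
CALL 2, 0, -4.53, 0, 0, 2, 0, -4.53, 0, 0, 2, 0, -4.53, 0, 0, 2, -0, 0, 4, 0, 2, -0, 0, 4, 0
CALL 2, -0, 0, 4, 0, 2, -0, 0, 4, 0, 2, 0, 0, 0, 0, 2, 0, 0, 0, 0, 2, 0, 0, 0, 0
```

{"fn": "carry_out", "kwargs": {
  "increments": [2,2.6,-3.2,-1.4,0.01,2,2.6,-3.2,-1.4,0.01,2,2.5,-3.3,-1.4,0.01,2,0,-4.5,0,0,2,0,-4.5,0,0]
}}

```text
clock: 46.48
eef_pos: [0.458, 0.1897, 0.3]
tool_rot: [-0.002, 1.0, -0.0, -0.0]
ft_force: [0.9, 0.1, -1.9]
grip_width: 0.0308
grasp_force: 60.0
```

{"fn": "carry_out", "kwargs": {
  "increments": [2,0,-4.5,0,0,2,0,-4.5,0,0,2,0,-4.5,0,0,2,0,0,4,0,2,0,0,4,0]
}}

```text
clock: 47.1
eef_pos: [0.459, 0.055, 0.2192]
tool_rot: [-0.0, 1.0, -0.0, 0.0]
ft_force: [0.1, -0.6, -1.0]
grip_width: 0.0306
grasp_force: 60.1
```

{"fn": "carry_out", "kwargs": {
  "increments": [2,0,0,4,0,2,0,0,4,0,2,0,0,0,0,2,0,0,0,0,2,0,0,0,0]
}}

```text
clock: 47.72
eef_pos: [0.4607, 0.0562, 0.142]
tool_rot: [-0.001, 1.0, 0.0, 0.002]
ft_force: [-0.1, -0.5, -1.7]
grip_width: 0.031
grasp_force: 60.0
```

```bash
python3 - <<'E'
from h import *
st(); plan((.458,.0535,.092,1.571,2,4))
E
```

```text
t 47.73 pose [0.4607 0.0562 0.142  1.573 ] F [-0.1 -0.5 -1.7] w 3.1 g 60.0 q [ 0.12  0.23 -0.25  1.09 -0.    0.12]
CALL 2, 0.07, -0.07, 1.25, 0, 2, 0.07, -0.07, 1.25, 0, 2, 0.07, -0.07, 1.25, 0, 2, 0.07, -0.07, 1.25, 0, 2, 0, 0, 0, 0
```

{"fn": "carry_out", "kwargs": {
  "increments": [2,0.2,-0.2,1.3,0,2,0,0,1.3,0,2,0,0,1.2,0,2,0,0,1.2,0,2,0,0,0,0]
}}

```text
clock: 48.35
eef_pos: [0.456, 0.0539, 0.0886]
tool_rot: [-0.001, 1.0, -0.0, -0.002]
ft_force: [0.0, -0.5, -1.3]
grip_width: 0.031
grasp_force: 60.0
```

```bash
python3 - <<'E'
from h import *
st()
E
```

```text
t 48.35 pose [0.456  0.0539 0.0886 1.573 ] F [ 0.  -0.5 -1.3] w 3.1 g 60.0 q [ 0.12  0.28 -0.34  0.95  0.    0.12]
```

{"fn": "carry_out", "kwargs": {
  "increments": [2,-0.1,0,0.8,0,2,0,0,0.7,0,2,0,0,0.5,0,2,0,0,0.4,0,2,0,0,0,0]
}}

```text
clock: 48.98
eef_pos: [0.4583, 0.0541, 0.0661]
tool_rot: [-0.001, 1.0, 0.0, 0.0]
ft_force: [0.3, -0.1, -1.5]
grip_width: 0.0307
grasp_force: 60.1
```

{"fn": "carry_out", "kwargs": {
  "increments": [5.5,0,0,0,0,5.5,0,0,0,0,5.5,0,0,0,0,5.5,0,0,-3,0,5.5,0,0,-5,0]
}}

```text
clock: 49.6
eef_pos: [0.4564, 0.0538, 0.1454]
tool_rot: [-0.001, 1.0, -0.0, -0.002]
ft_force: [0.8, -1.4, 0.8]
grip_width: 0.0553
grasp_force: 0.0
```

{"fn": "carry_out", "kwargs": {
  "increments": [0,0,0,-5,0,0,3,0,-5,0,0,4,0,-2,0,0,4,0,0,0,0,0,0,0,0]
}}

```text
clock: 50.22
eef_pos: [0.3461, 0.0537, 0.2667]
tool_rot: [-0.001, 1.0, 0.0, 0.0]
ft_force: [-0.0, 0.1, -0.4]
grip_width: 0.0002
grasp_force: 0.0
```

```bash
python3 - <<'E'
from h import *
st(); t=cam("top"); s=cam("side")
print("case"); [print(*r) for r in caps(t,.055,.1,(.42,.66,.0,.105))]
for c in(t,s):
    for m in("lid_edge","latch_grip","case"): print(m,[(round(d["p"],2),w(c,d["xyz"]).round(4).tolist()) for d in bot.place_of(c,m)][:2])
a=cv2.resize(t["pixels"][195:290,245:345],(400,380),interpolation=3); b=cv2.resize(s["pixels"][190:290,255:380],(400,380),interpolation=3)
cv2.imwrite("pics/c2.png",np.hstack([a,b]))
E
```

```text
t 50.23 pose [0.3461 0.0537 0.2667 1.5736] F [-0.   0.1 -0.4] w 0.02 g 0.0 q [ 0.15 -0.07 -0.25  1.39  0.    0.15]
case
[0.6339, 0.0821] [0.6332, 0.0804] 0.0664 62 [222, 222, 221]
[0.6331, 0.0321] [0.6338, 0.0319] 0.0706 66 [223, 223, 222]
[0.5805, 0.0307] [0.5801, 0.03] 0.0708 64 [222, 222, 221]
[0.574, 0.0804] [0.5737, 0.0805] 0.0663 62 [224, 224, 223]
[0.518, 0.0787] [0.5186, 0.0781] 0.0716 62 [185, 118, 92]
[0.5186, 0.0294] [0.5176, 0.0282] 0.0666 63 [226, 226, 224]
[0.457, 0.0565] [0.457, 0.0554] 0.0843 99 [167, 173, 169]
lid_edge [(0.65, [0.5416, 0.2071, 0.1704]), (0.33, [0.7024, -0.1206, -0.0015])]
latch_grip [(0.69, [0.5471, -0.0491, 0.0962])]
case [(0.94, [0.5398, 0.0546, -0.0005])]
lid_edge [(0.89, [0.5456, 0.2052, 0.1634])]
latch_grip [(0.51, [0.6359, 0.078, 0.005]), (0.44, [0.5463, -0.0464, 0.0926])]
case [(0.62, [0.5494, 0.0503, -0.003])]
```

View pics/c2.png

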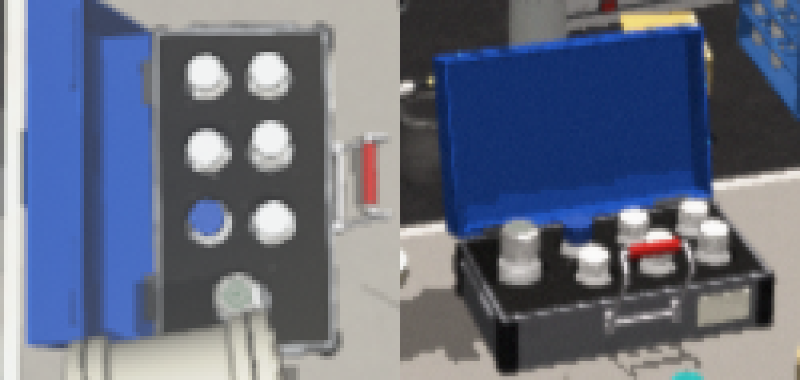

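```bash
python3 - <<'E'
from h import *
st(); plan((.545,.25,.26,1.5708,0,6),(.545,.25,.155,1.5708,0,3))
E
```

```text
t 50.62 pose [0.3487 0.0538 0.2657 1.5728] F [-0.1 -0.4 -1.1] w 0.02 g 0.0 q [ 0.15 -0.07 -0.25  1.39  0.    0.15]
CALL 0, -3.28, 3.26, 0.1, 0, 0, -3.28, 3.26, 0.1, 0, 0, -3.28, 3.27, 0.1, 0, 0, -3.28, 3.27, 0.1, 0, 0, -3.27, 3.27, 0.1, 0
CALL 0, -3.27, 3.27, 0.1, 0, 0, -0, 0, 3.5, 0, 0, -0, 0, 3.5, 0, 0, -0, 0, 3.5, 0, 0, 0, 0, 0, 0
```

{"fn": "carry_out", "kwargs": {
  "increments": [0,-3.3,3.3,0,0,0,-3.3,3.3,0,0,0,-3.3,3.3,0,0,0,-3.3,3.3,0,0,0,-3.3,3.3,0,0]
}}

```text
clock: 51.25
eef_pos: [0.5141, 0.2204, 0.2653]
tool_rot: [-0.001, 1.0, -0.0, -0.0]
ft_force: [0.2, 0.2, 0.2]
grip_width: -0.0
grasp_force: 0.0
```

{"fn": "carry_out", "kwargs": {
  "increments": [0,-3.3,3.3,0,0,0,0,0,3.6,0,0,0,0,3.8,0,0,0,0,3.8,0,0,0,0,0,0]
}}

```text
clock: 51.88
eef_pos: [0.5433, 0.2511, 0.1497]
tool_rot: [-0.001, 1.0, -0.002, -0.004]
ft_force: [-0.2, 0.3, 0.3]
grip_width: 0.0004
grasp_force: 0.0
```

```bash
python3 - <<'E'
from h import *
st(); plan(*[(.545,y,z,1.5708,0,n) for y,z,n in((.181,.160,5),(.133,.174,3),(.107,.171,2),(.083,.163,2),(.060,.151,2),(.041,.134,2),(.025,.114,2),(.014,.092,3))])
E
```

```text
t 51.88 pose [0.5433 0.2511 0.1497 1.573 ] F [-0.2  0.3  0.3] w 0.04 g 0.0 q [ 0.43  0.49  0.15  1.24 -0.    0.43]
CALL 0, -0.03, -1.4, -0.21, 0, 0, -0.03, -1.4, -0.21, 0, 0, -0.03, -1.4, -0.21, 0, 0, -0.03, -1.4, -0.21, 0, 0, -0.03, -1.4, -0.21, 0
CALL 0, 0, -1.6, -0.47, -0, 0, 0, -1.6, -0.47, -0, 0, 0, -1.6, -0.47, -0, 0, 0, -1.3, 0.15, -0, 0, 0, -1.3, 0.15, -0
CALL 0, 0, -1.2, 0.4, -0, 0, 0, -1.2, 0.4, -0, 0, 0, -1.15, 0.6, -0, 0, 0, -1.15, 0.6, -0, 0, 0, -0.95, 0.85, -0
CALL 0, 0, -0.95, 0.85, -0, 0, 0, -0.8, 1, -0, 0, 0, -0.8, 1, -0, 0, 0, -0.37, 0.73, -0, 0, 0, -0.37, 0.73, -0
CALL 0, 0, -0.37, 0.73, -0, 0, 0, 0, 0, 0, 0, 0, 0, 0, 0, 0, 0, 0, 0, 0, 0, 0, 0, 0, 0
```

{"fn": "carry_out", "kwargs": {
  "increments": [0,0,-1.4,-0.2,0,0,0,-1.4,-0.2,0,0,0,-1.4,-0.2,0,0,0,-1.4,-0.2,0,0,0,-1.4,-0.2,0]
}}

```text
clock: 52.5
eef_pos: [0.5486, 0.1893, 0.1738]
tool_rot: [-0.003, 1.0, 0.009, 0.006]
ft_force: [1.1, 2.7, 6.0]
grip_width: -0.0003
grasp_force: 0.8
```

{"fn": "carry_out", "kwargs": {
  "increments": [0,0,-1.6,-0.5,0,0,0,-1.6,-0.5,0,0,0,-1.6,-0.4,0,0,0,-1.3,0.1,0,0,0,-1.3,0.2,0]
}}

```text
clock: 53.12
eef_pos: [0.546, 0.107, 0.1748]
tool_rot: [-0.001, 1.0, -0.0, -0.0]
ft_force: [1.2, 0.9, 3.0]
grip_width: 0.0002
grasp_force: 1.1
```

```bash
python3 - <<'E'
from h import *
st(); s=cam("side")
for c in(s,):
    print([(round(d["p"],2),w(c,d["xyz"]).round(4).tolist()) for d in bot.place_of(c,"lid_edge")][:2])
cv2.imwrite("pics/l1.png",cv2.resize(s["pixels"][130:290,240:400],(600,600),interpolation=3))
E
```

```text
t 53.12 pose [0.546  0.107  0.1748 1.5724] F [1.2 0.9 3. ] w 0.02 g 1.1 q [ 0.19  0.38  0.05  1.24 -0.    0.19]
[(0.91, [0.5477, 0.0902, 0.184])]
```

View pics/l1.png

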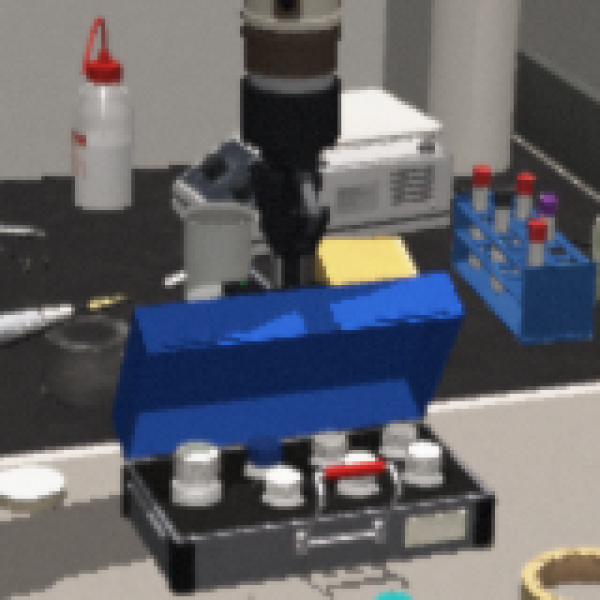

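{"fn": "carry_out", "kwargs": {
  "increments": [0,0,-1.2,0.5,0,0,0,-1.2,0.5,0,0,0,-1.15,0.6,0,0,0,-1.15,0.7,0,0,0,-0.95,0.9,0]
}}

```text
clock: 53.85
eef_pos: [0.5462, 0.0507, 0.1425]
tool_rot: [-0.001, 1.0, -0.0, 0.0]
ft_force: [-0.1, -0.2, 2.7]
grip_width: -0.0
grasp_force: 1.0
```

{"fn": "carry_out", "kwargs": {
  "increments": [0,0,-0.95,0.9,0,0,0,-0.8,1,0,0,0,-0.8,1,0,0,0,-0.4,0.7,0,0,0,-0.4,0.7,0]
}}

```text
clock: 54.48
eef_pos: [0.5458, 0.0181, 0.0993]
tool_rot: [-0.001, 1.0, 0.0, -0.001]
ft_force: [0.0, -0.0, -0.1]
grip_width: -0.0001
grasp_force: 0.4
```

{"fn": "carry_out", "kwargs": {
  "increments": [0,0,-0.3,0.4,0,0,0,0,0.2,0,0,0,0,0,0,0,0,0,0,0,0,0,0,0,0]
}}

```text
clock: 55.1
eef_pos: [0.5463, 0.0154, 0.0942]
tool_rot: [-0.001, 1.0, 0.0, 0.0]
ft_force: [0.3, 0.1, 0.4]
grip_width: -0.0001
grasp_force: 0.0
```

```bash
python3 - <<'E'
from h import *
st(); s=cam("side")
for m in("lid_edge","latch_grip"): print([(round(d["p"],2),w(s,d["xyz"]).round(4).tolist()) for d in bot.place_of(s,m)][:2])
E
```

```text
t 55.1 pose [0.5463 0.0154 0.0942 1.5732] F [0.3 0.1 0.4] w -0.01 g 0.0 q [ 0.03  0.43 -0.1   1.04  0.    0.03]
[(0.97, [0.5497, -0.0167, 0.0905])]
[(0.61, [0.5465, -0.0464, 0.0946])]
```

{"fn": "carry_out", "kwargs": {
  "increments": [0,0,0,0.2,0,0,0,0,0.2,0,0,0,0,0.2,0,0,0,0,0.1,0,0,0,0,0,0]
}}

```text
clock: 55.88
eef_pos: [0.5466, 0.015, 0.0909]
tool_rot: [-0.001, 1.0, -0.0, 0.001]
ft_force: [-7.6, -1.3, 21.6]
grip_width: 0.0001
grasp_force: 11.1
```

```bash
python3 - <<'E'
from h import *
st()
E
```

```text
t 55.88 pose [0.5466 0.015  0.0909 1.5728] F [-7.6 -1.3 21.6] w 0.01 g 11.1 q [ 0.03  0.43 -0.11  1.03 -0.    0.03]
```

{"fn": "carry_out", "kwargs": {
  "increments": [0,0,0,-3.5,0,0,0,0,-3.5,0,0,0,-4,0,0,0,0,-4,0,0,0,0,-3.5,0,0]
}}

```text
clock: 56.5
eef_pos: [0.5464, -0.1008, 0.157]
tool_rot: [-0.001, 1.0, 0.0, 0.0]
ft_force: [0.5, 0.7, -0.3]
grip_width: -0.0001
grasp_force: 0.0
```

{"fn": "carry_out", "kwargs": {
  "increments": [0,0,0,2,0,0,0,0,2,0,0,0,0,2,0,0,0,0,0,0,0,0,0,0,0]
}}

```text
clock: 57.12
eef_pos: [0.5469, -0.0998, 0.0976]
tool_rot: [-0.001, 1.0, -0.0, 0.0]
ft_force: [0.7, -0.6, -0.0]
grip_width: -0.0
grasp_force: 0.0
```

```bash
python3 - <<'E'
from h import *
st(); s=cam("side");t=cam("top")
for c in (s,t):
  for m in("lid_edge","latch_grip"): print([(round(d["p"],2),w(c,d["xyz"]).round(4).tolist()) for d in bot.place_of(c,m)][:2])
plan((.547,-.075,.0945,1.5708,0,2),(.547,-.021,.0955,1.5708,0,6))
E
```

```text
t 57.12 pose [ 0.5469 -0.0998  0.0976  1.5731] F [ 0.7 -0.6 -0. ] w -0.0 g 0.0 q [-0.18  0.44 -0.07  1.06  0.   -0.18]
[(0.58, [0.5512, -0.0184, 0.0883])]
[(0.62, [0.5461, -0.0498, 0.0963])]
[(0.98, [0.5441, -0.0158, 0.0941])]
[(0.54, [0.5456, -0.0481, 0.0991])]
CALL 0, -0.01, 1.24, 0.16, 0, 0, -0, 1.24, 0.16, 0, 0, -0, 0.9, -0.02, -0, 0, -0, 0.9, -0.02, -0, 0, -0, 0.9, -0.02, -0
CALL 0, -0, 0.9, -0.02, -0, 0, -0, 0.9, -0.02, -0, 0, -0, 0.9, -0.02, -0, 0, 0, 0, 0, 0, 0, 0, 0, 0, 0
```

{"fn": "carry_out", "kwargs": {
  "increments": [0,0,1.2,0.3,0,0,0,1.2,0,0,0,0,1,0,0,0,0,1,0,0,0,0,1,0,0]
}}

```text
clock: 58.05
eef_pos: [0.5471, -0.0454, 0.0951]
tool_rot: [-0.001, 1.0, -0.0, 0.001]
ft_force: [-0.0, -0.0, 0.5]
grip_width: -0.0
grasp_force: 0.7
```

{"fn": "carry_out", "kwargs": {
  "increments": [0,0,0.8,0,0,0,0,0.8,0,0,0,0,0.6,0,0,0,0,0.3,0,0,0,0,0,0,0]
}}

```text
clock: 58.68
eef_pos: [0.5461, -0.0205, 0.0938]
tool_rot: [-0.001, 1.0, 0.0, -0.0]
ft_force: [0.7, -0.6, -1.0]
grip_width: -0.0
grasp_force: 0.0
```

```bash
python3 - <<'E'
from h import *
st(); s=cam("side");t=cam("top")
for c in (s,t):
  for m in("lid_edge","latch_grip"): print([(round(d["p"],2),w(c,d["xyz"]).round(4).tolist()) for d in bot.place_of(c,m)][:2])
E
```

```text
t 58.67 pose [ 0.5461 -0.0205  0.0938  1.5733] F [ 0.7 -0.6 -1. ] w -0.0 g 0.0 q [-0.04  0.43 -0.1   1.04  0.   -0.04]
[(0.7, [0.5519, -0.0148, 0.0892])]
[(0.7, [0.546, -0.0039, 0.0964])]
[]
[]
```

{"fn": "carry_out", "kwargs": {
  "increments": [0,0,0.3,0,0,0,0,0.3,0,0,0,0,0.2,0,0,0,0,0,0,0,0,0,0,0,0]
}}

```text
clock: 59.6
eef_pos: [0.5463, -0.0178, 0.0941]
tool_rot: [0.001, 1.0, -0.005, -0.0]
ft_force: [-0.8, -13.7, -0.1]
grip_width: -0.0
grasp_force: 5.9
```

```bash
python3 - <<'E'
from h import *
st(); s=cam("side")
print([(round(d["p"],2),w(s,d["xyz"]).round(4).tolist()) for d in bot.place_of(s,"latch_grip")][:2])
E
```

```text
t 59.6 pose [ 0.5463 -0.0178  0.0941  1.5694] F [ -0.8 -13.7  -0.1] w -0.0 g 5.9 q [-0.03  0.43 -0.1   1.04 -0.01 -0.03]
[(0.48, [0.5489, -0.0048, 0.0928])]
```

{"fn": "carry_out", "kwargs": {
  "increments": [0,0,-1,0,0,0,0,-2,0,0,0,0,-3,-1,0,0,0,0,-5,0,0,0,0,-5,0]
}}

```text
clock: 60.32
eef_pos: [0.5459, -0.0737, 0.2047]
tool_rot: [-0.001, 1.0, 0.0, -0.001]
ft_force: [1.0, 0.3, 1.2]
grip_width: -0.0001
grasp_force: 0.0
```

{"fn": "carry_out", "kwargs": {
  "increments": [0,4,-4,-2,0,0,4,-4,0,0,0,4,-4,0,0,0,4,-2,0,0,0,0,0,0,0]
}}

```text
clock: 60.95
eef_pos: [0.3842, -0.2144, 0.2244]
tool_rot: [0.001, 1.0, 0.0, -0.0]
ft_force: [-0.4, 0.8, 0.4]
grip_width: 0.0001
grasp_force: 0.0
```

```bash
python3 - <<'E'
from h import *
st(); s=cam("side"); t=cam("top")
for c in (s,t):
  for m in("lid_edge","latch_grip","petri","timer","tape_roll","white_bottle"): print(m,[(round(d["p"],2),w(c,d["xyz"]).round(4).tolist()) for d in bot.place_of(c,m)][:1])
P=cloud(t); q=P[(abs(P[...,0]-.545)<.1)&(P[...,1]>.02)&(P[...,1]<.11)&(P[...,2]>.07)]
A=np.c_[q[:,:2],np.ones(len(q))]; k=np.linalg.lstsq(A,q[:,2],rcond=None)[0]; print("lid plane slope",k.round(3),"z mid",np.median(q[:,2]))
a=cv2.resize(t["pixels"][195:290,245:345],(400,380),interpolation=3); b=cv2.resize(s["pixels"][190:290,255:380],(400,380),interpolation=3)
cv2.imwrite("pics/f.png",np.hstack([a,b]))
E
```

```text
t 60.95 pose [ 0.3842 -0.2144  0.2244  1.5684] F [-0.4  0.8  0.4] w 0.01 g 0.0 q [-0.51  0.13 -0.16  1.29  0.   -0.51]
lid_edge [(0.65, [0.5496, -0.0184, 0.089])]
latch_grip [(0.47, [0.5516, -0.0019, 0.0985])]
petri []
timer [(0.61, [0.3411, -0.142, -0.0006])]
tape_roll [(0.98, [0.7061, -0.1279, 0.0049])]
white_bottle [(0.71, [0.3492, -0.4178, -0.0072])]
lid_edge [(0.75, [0.545, -0.0159, 0.0971])]
latch_grip [(0.52, [0.5469, -0.0059, 0.0977])]
petri [(0.71, [0.3483, 0.1666, -0.0006])]
timer [(0.75, [0.3379, -0.1404, -0.0002])]
tape_roll [(0.75, [0.7045, -0.1211, -0.0012])]
white_bottle [(0.68, [0.3473, -0.4158, 0.0016])]
lid plane slope [-0.    -0.001  0.091] z mid 0.09082937045358219
```

View pics/f.png

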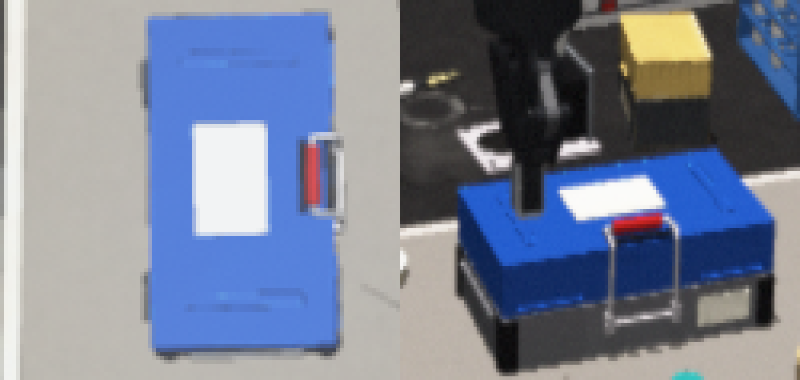

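The lid is flat (slope about 0, top at z 91 mm) and the red latch grip lies over the groove. The bystanders I re-measured have not moved. I am handing the job in.

```bash
python3 -c "
from workcell import bot
print(bot.job_done())"
```

```text
the job is handed in; nothing more can be done
None
```

I logged the batch bottle on the reader, packed it and all five loose vials, shut the lid, latched it and handed the job in at about 61 s; the hand-in returned no verdict, but my last camera and force checks matched every step.

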